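# Empty the cutter carrier of the washing dock

## Robot

A 7-joint arm with a two-finger parallel gripper is mounted at the origin on a cart in front of the work surface, level with it; the furniture and walls round the work are solid. World frame = base frame: x ahead of the robot, y to its left, z up, the work surface at z = 0. Lengths are in m, angles in rad, forces in N, time in s.
With the tool pointing down it reaches from about 0.4 to 0.85 m from the base axis. Payload 10.4 kg.
Tool frame: the origin (TCP) lies on the centre line of the jaws, within the pads' length; the fingertips stand 11 mm ahead of it and the grasp point (between the pads) lies 8 mm behind it (manip.finger_overhang is the distance from the TCP to the fingertips, in m); z points along the fingers, y is the line along which they close (so a half turn about z gives the same grasp; the last joint's range is limited). The gripper opens to 85 mm and grips with 20 to 120 N. Pads are 22 mm wide; open, the fingers measure 114 mm over their backs; the gripper's body (76 mm by 85 mm) begins 54 mm behind the grasp point. The pads swing forward as they close: fully open they stand 13 mm farther back than shut.
Start: joints at [-0.023, 0.332, -0.065, 1.46, 0.022, 1.35, -0.088], TCP at [0.625, 0, 0.242] pointing down, gripper open.
Joint ranges: [-2.6, 2.6], [-0.5, 2.12], [-1.47, 1.34], [0.16, 2.42], [-1.27, 4.41], [0.06, 2.06], [-2.6, 2.6]. Speed limits (rad/s): [2.22, 2.22, 2.79, 2.79, 3.14, 3.14, 3.14].

## Interface

Orientations are given as a unit quaternion [x, y, z, w].
In Python, from workcell import manip, imaging, workorder gives the robot as it stands.
- The arm moves only by the tool jog_arm, never from a script. Its argument "deltas" is a list of rows, each an object with "gripper": the opening, from 0 (shut) to 1 (fully open); "offset": the shift along the tool's x, y, z in m, a list of three; "rotation": the turn, a rotation vector about the tool's x, y, z in degrees, a list of three. In form: [{"gripper": gripper, "offset": [tx, ty, tz], "rotation": [ax, ay, az]}, ...]. A call has 1 to 20 rows; each row shifts and turns the commanded pose from where the row before left it, along the tool's axes as they then stand; what a row does not reach is not made up. A row lasts 1/10 s, in which the tool goes at most 50 mm and 8.59 degrees, less where a joint would pass 70% of its speed; a pose out of reach is approached as far as the arm can. A call with a gripper value outside its range is refused whole. The fingers move at their own pace and stop on an object; "newtons" is the grip in N (left out, the last holds). Time passes only in rows, so rows that do not move let the fingers close. It gives the time, the measured TCP pose, the force, the opening and the grip force at its end, in the units of the state.
- manip.get_obs(): the state, without advancing time (a new reading comes with each control period).
- imaging.camera(name): name is "scene" or "side" or "wrist"; returns the picture (400x640x3 uint8, blue, green, red); there is no depth.
- imaging.camera_model(name): a dict with "camera_matrix" (3x3 intrinsics, pixels), "world_to_cam" (4x4, takes a point from world to camera coordinates); the wrist camera has in their place "hand_eye" (4x4, takes a point from camera to tool coordinates, whose origin is the TCP and whose axes are the flange's). Camera axes: x right, y up, looking along -z (the intrinsics and any distortion apply to the point x, -y, -z); pixel columns grow to the right and rows downward; lengths in m; the calibration is good to about 2 mm. A picture is of the moment at which its call begins: read the wrist's pose just before it. camera_model takes no time and is no camera call.
- workorder.hand_in(): hands the job in; it is judged then, once.
The state is a dict: "clock": time; "joint_pos": joint angles; "joint_velocities": joint speeds; "tau": joint torques, N m; "position": TCP position; "ee_rot": TCP orientation; "ft_force": force on the tool from outside, world axes, zero at the start; "torque": the same for the moment, N m; "grip_width": opening from 0.0 (shut) to 1.0 (fully open); "grasp_force": force on a finger pad.
Only numpy, scipy, OpenCV 4.12 (cv2) and the standard library are available. Lean on these libraries where they do the work, as an engineer would, in place of code of your own. Each camera call takes 0.05 s, during which the arm holds its last target. There are 200 camera calls.

## Task

The small cutters are washed: free the white carrier by swinging the dock's clamp lever fully open and pulling up and twisting the sprung plunger so that it stays latched up, then slide the carrier out and lift it clear, tip its cutters into the steel bowl, and set the empty carrier upright in the middle of the black plate, lined up with the plate lengthwise. Pick up any cutters left on the table too, so that every cutter ends in the bowl, and leave the bowl upright, the lever open and the plunger latched. Do not tip the carrier over anywhere but at the bowl.

Things in the scene. Friction and masses are not known exactly. Their poses are not given: they have to be found in the camera images.
- dock: fixed aluminium washing dock, bed 216 x 116 x 12 mm (x -93 to 123 mm); origin on the table below the carrier's, x from its mouth to its back, y left. A bridge (x 73 to 117 mm, underside 25, collar top 59 mm high) spans the carrier's tongue; low rails at y = +-46.5 mm guide the carrier. Slide the carrier 60 to 70 mm along -x to clear the bridge, then lift.
- lever (a joint): clamp lever across the dock's mouth, vertical axis at lever_hinge: 0 = shut across the carrier's front; grows as it swings outward, clockwise from above, to 1.75 rad = fully open at the dock's left. Stays where left (0.06 N m friction). Past 1.4 the carrier's way is free.
- lever_grip (a point): middle of the lever's upright black round grip, 16 mm across, from 24 to 60 mm above the table, this point 46 mm above it; it moves with the lever on a circle of 69 mm radius about lever_hinge
- lever_hinge (a point): point on the lever's vertical hinge axis, at the height of lever_grip; at dock x = -75, y = +62 mm; axes as the dock's
- plunger (a joint): lift of the sprung index plunger (m): 0 = home, its 8 mm pin in the hole of the carrier's tongue; 0.018 = top stop. Spring 6 N at home to 10 N at the top. Its cross-pin rides in a slot of the collar: lifted above 0.013 the knob can be turned; once turned and let go it rests latched on the collar at about 0.013, the pin clear of the tongue.
- plunger_knob (a joint): turn of the plunger's knob in rad, anticlockwise from above: 0 = in line with the slot (along dock x), at most 1.4; it rests latched from about 0.6 on
- plunger_grip (a point): middle of the plunger's black bar knob: 36 mm long along this point's x axis, 12 mm thick along its y axis, 26 mm tall, this point 10 mm below its top; at dock x = 95 mm, y = 0, 91 mm above the table when home; moves and turns with the knob
- carrier: white scoop-shaped cup, about 0.18 kg, in the dock at the start with axes in line, 12 mm above the table; origin on its underside. Cup x -64 to 42 mm, 88 mm wide, 40 mm high, walls 4 mm; floor x -18 to 38 mm, the front a chute rising 39 degrees to the pouring lip at its -x end. Flat tongue 40 mm wide, 8 mm thick, runs back to x = 120 mm, pin hole 12 mm at x = 95 mm.
- carrier_handle (a point): middle of the carrier's handle bar, which spans the cup like a basket handle: bar 10 mm thick along carrier x, 20 mm tall, 88 mm long along carrier y; at carrier x = 6, y = 0, z = 72 mm; free space under it down to the cutters. Axes as the carrier's.
- carrier_lip (a point): middle of the carrier's pouring lip, at carrier x = -64, y = 0, z = 40 mm
- carrier_mid (a point): middle of the carrier's whole footprint (cup and tongue), at carrier x = 25 mm, y = 0, on its underside
- bowl: loose steel bowl, 160 mm across the rim, 56 mm high, floor about 90 mm across; origin at the middle of its underside; it stands on the table right of the dock or on the thin mat (1.5 mm) left of it
- plate: flat black plate, 198 mm along its x and 94 mm along its y, fixed; origin at the middle of its underside, its top 7 mm above that; on the other side of the dock than the bowl
- cutter0: small open steel cutter, fluted or blossom outline, about 22 mm across and 18 to 21 mm tall, mass 12 g, standing on its rim at the start; origin at the middle of its rim end (the underside as it stands), z along its height. In the carrier's cup at the start; may be absent.
- cutter1: small open steel cutter, fluted or blossom outline, about 22 mm across and 18 to 21 mm tall, mass 12 g, standing on its rim at the start; origin at the middle of its rim end (the underside as it stands), z along its height. In the carrier's cup at the start; may be absent.
- cutter2: small open steel cutter, fluted or blossom outline, about 22 mm across and 18 to 21 mm tall, mass 12 g, standing on its rim at the start; origin at the middle of its rim end (the underside as it stands), z along its height. In the carrier's cup at the start; may be absent.
- cutter3: small open steel cutter, fluted or blossom outline, about 22 mm across and 18 to 21 mm tall, mass 12 g, standing on its rim at the start; origin at the middle of its rim end (the underside as it stands), z along its height. In the carrier's cup at the start; may be absent.
- cutter4: small open steel cutter, fluted or blossom outline, about 22 mm across and 18 to 21 mm tall, mass 12 g, standing on its rim at the start; origin at the middle of its rim end (the underside as it stands), z along its height. In the carrier's cup at the start; may be absent.
- cutter5: small open steel cutter, fluted or blossom outline, about 22 mm across and 18 to 21 mm tall, mass 12 g, standing on its rim at the start; origin at the middle of its rim end (the underside as it stands), z along its height. In the carrier's cup at the start; may be absent.
- cutter6: small open steel cutter, fluted or blossom outline, about 22 mm across and 18 to 21 mm tall, mass 12 g, standing on its rim at the start; origin at the middle of its rim end (the underside as it stands), z along its height. On the table, right of the dock or in front of the chest of drawers, at the start; may be absent.
- cutter7: small open steel cutter, fluted or blossom outline, about 22 mm across and 18 to 21 mm tall, mass 12 g, standing on its rim at the start; origin at the middle of its rim end (the underside as it stands), z along its height. On the table, right of the dock or in front of the chest of drawers, at the start; may be absent.
- cutter8: small open steel cutter, fluted or blossom outline, about 22 mm across and 18 to 21 mm tall, mass 12 g, standing on its rim at the start; origin at the middle of its rim end (the underside as it stands), z along its height. On the table, right of the dock or in front of the chest of drawers, at the start; may be absent.
- cutter9: small open steel cutter, fluted or blossom outline, about 22 mm across and 18 to 21 mm tall, mass 12 g, standing on its rim at the start; origin at the middle of its rim end (the underside as it stands), z along its height. On the table, right of the dock or in front of the chest of drawers, at the start; may be absent.

How it is judged:
On the way, in this order (a step that is already met when the one before it is completed fails the run):
1. the clamp lever is open and the plunger latched up, the carrier still in the dock (value of joint lever above 1.3 rad and value of joint plunger above 0.011 m and value of joint plunger_knob above 0.6 rad and contact force between the fingers and plunger below 0.1 N and distance between carrier and dock below 0.03 m), for 0.2 s.
2. the carrier is out of the dock and lifted clear, upright (height (world z) of carrier above 0.07 m and angle between carrier's own z axis and vertical below 0.5 rad), for 0.1 s.
3. the carrier is tipped with its lip over the bowl (angle between carrier's own z axis and vertical above 1 rad and horizontal distance between carrier_lip and bowl below 0.1 m and height (world z) of carrier_lip above 0.04 m), for 0.2 s.
At the end, for the whole second after the job is handed in: Every cutter at rest in the bowl (origin within 75 mm of its axis and under 75 mm up), bowl upright on the table; carrier upright on the plate, carrier_mid within 40 mm of its middle, lengthwise within 0.35 rad; lever past 1.3 rad; plunger lifted over 11 mm and turned over 0.6 rad (horizontal distance between each of cutter0, cutter1, cutter2, cutter3, cutter4, cutter5, cutter6, cutter7, cutter8, cutter9 and bowl below 0.075 m and z of each of cutter0, cutter1, cutter2, cutter3, cutter4, cutter5, cutter6, cutter7, cutter8, cutter9 in the frame of bowl below 0.075 m and linear speed of each of cutter0, cutter1, cutter2, cutter3, cutter4, cutter5, cutter6, cutter7, cutter8, cutter9 below 0.03 m/s and angle between bowl's own z axis and vertical below 0.15 rad and height (world z) of each of bowl, carrier below 0.02 m and angle between carrier's own z axis and vertical below 0.1 rad and horizontal distance between carrier_mid and plate below 0.04 m and angle between the x axis of carrier and the x axis of plate, either way round below 0.35 rad and linear speed of carrier below 0.02 m/s and value of joint lever above 1.3 rad and value of joint plunger above 0.011 m and value of joint plunger_knob above 0.6 rad); the robot touches nothing.
It fails at once if the carrier is tipped (over 0.9 rad) away from the bowl (angle between carrier's own z axis and vertical above 0.9 rad and horizontal distance between carrier_lip and bowl above 0.2 m).
It fails at once if the bowl is tipped over (angle between bowl's own z axis and vertical above 0.7 rad).
Of cutter0, cutter1, cutter2, cutter3, cutter4, cutter5 only 3 to 6 are there at a start; the rules pass over those that are not, and their reading is None.
Of cutter6, cutter7, cutter8, cutter9 only 2 to 4 are there at a start; the rules pass over those that are not, and their reading is None.
At some moment in a run one of bowl, cutter6, cutter7, cutter8, cutter9 may be knocked a few centimetres aside while the robot is not near it.
It also fails if it takes over 210 s, if anything falls off the work surface, if the arm or the gripper's body presses on something with over 40 N, if the wrist force passes 120 N, or if a joint passes its speed limit or range.

## Working session

There is one attempt and no reset: what is moved stays moved. The work goes in short steps, Python scripts to look and compute and a tool call to move; the robot and the scene stay as the last step left them, time stands still between calls to the robot, and variables do not carry over. Pictures are saved under pics/ and viewed, at most 14 in all, crops included, and the job is handed in when it is done.

Besides the shell and the picture viewer there is one more tool, called after ">>>" by a JSON object that holds its "api" and its "payload". jog_arm: Moves the arm, as the interface text tells. Its arguments: {"type":"object","properties":{"deltas":{"type":"array","items":{"type":"object","properties":{"gripper":{"type":"number"},"offset":{"type":"array","items":{"type":"number"}},"rotation":{"type":"array","items":{"type":"number"}}}}},"newtons":{"type":"number"}},"required":["deltas"]}

```bash
mkdir -p pics; ls
python3 - <<'E'
from workcell import manip, imaging, workorder
import cv2, numpy as np
np.set_printoptions(precision=4,suppress=True)
o=manip.get_obs(); print(o)
for n in("scene","side","wrist"):
    cv2.imwrite(f"pics/{n}0.png",imaging.camera(n)); print(n,imaging.camera_model(n))
E
```

```text
pics
{'clock': 0.0, 'joint_pos': array([-0.0226,  0.3329, -0.0647,  1.461 ,  0.0216,  1.3498, -0.0885]), 'joint_velocities': array([ 0.0005, -0.0003, -0.0001,  0.0013,  0.0001, -0.0005, -0.0011]), 'tau': array([  0.0005, -62.545 ,   0.0497, -39.161 ,   0.0164,   0.0098,
        -0.    ]), 'position': array([0.6247, 0.    , 0.2415]), 'ee_rot': array([ 0.7071,  0.7071, -0.0005, -0.0005]), 'ft_force': array([-0.0036, -0.3367,  0.418 ]), 'torque': array([ 0.0266, -0.0053,  0.0408]), 'grasp_force': 0.0, 'grip_width': 0.9980046754431253}
scene {'camera_matrix': array([[476.5554,   0.    , 318.374 ],
       [  0.    , 476.5554, 197.0986],
       [  0.    ,   0.    ,   1.    ]]), 'world_to_cam': array([[ 0.7684, -0.6397, -0.019 , -0.3814],
       [ 0.2907,  0.3224,  0.9009, -0.2654],
       [-0.5702, -0.6978,  0.4336, -0.8652],
       [ 0.    ,  0.    ,  0.    ,  1.    ]])}
side {'camera_matrix': array([[513.0349,   0.    , 321.7153],
       [  0.    , 513.0349, 200.3252],
       [  0.    ,   0.    ,   1.    ]]), 'world_to_cam': array([[ 0.9997, -0.0215, -0.0148, -0.5323],
       [ 0.0253,  0.654 ,  0.756 , -0.1276],
       [-0.0065, -0.7562,  0.6544, -1.2242],
       [ 0.    ,  0.    ,  0.    ,  1.    ]])}
wrist {'camera_matrix': array([[360.5527,   0.    , 315.9373],
       [  0.    , 360.5527, 207.3443],
       [  0.    ,   0.    ,   1.    ]]), 'hand_eye': array([[-0.0004,  0.9502,  0.3117,  0.0795],
       [ 1.    ,  0.001 , -0.002 , -0.0008],
       [-0.0022,  0.3117, -0.9502, -0.1327],
       [ 0.    ,  0.    ,  0.    ,  1.    ]])}
```

View images.

View pics/scene0.png

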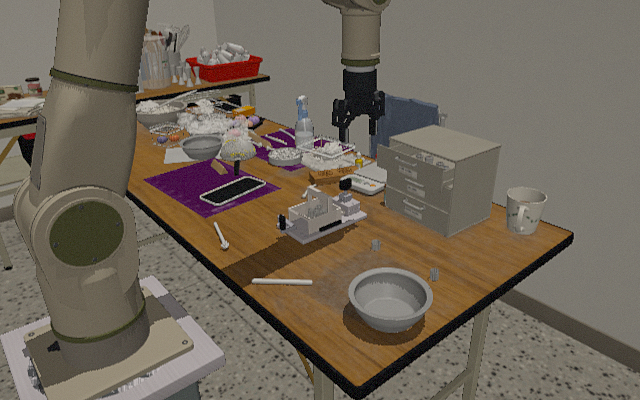

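View pics/side0.png

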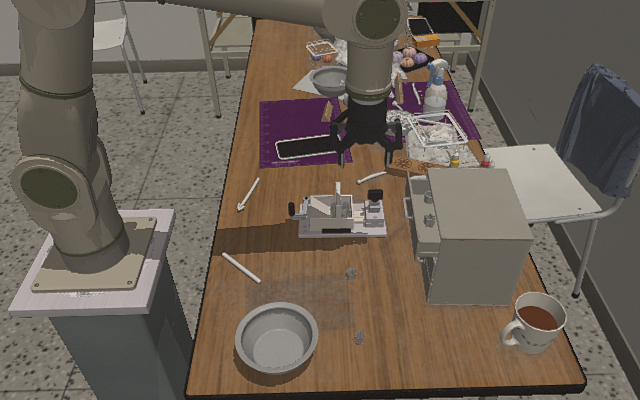

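View pics/wrist0.png

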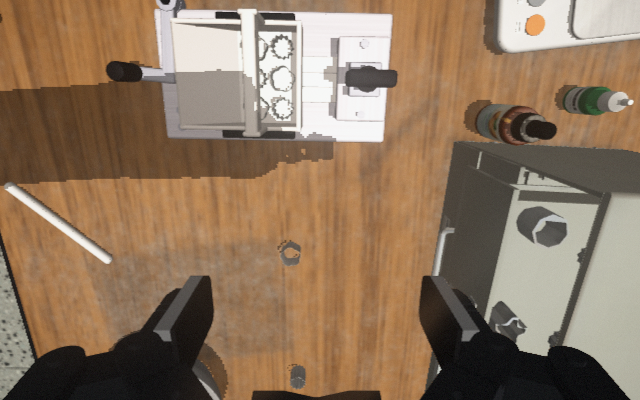

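```bash
cat > h.py <<'E'
from workcell import manip, imaging, workorder
import cv2, numpy as np
from scipy.spatial.transform import Rotation as R
np.set_printoptions(precision=4,suppress=True)
F=np.diag([1.,-1,-1,1])
def model(n,obs=None):
    m=imaging.camera_model(n); K=m["camera_matrix"]
    if n!="wrist": W=m["world_to_cam"]
    else:
        T=np.eye(4); T[:3,:3]=R.from_quat(obs["ee_rot"]).as_matrix(); T[:3,3]=obs["position"]
        W=np.linalg.inv(T@m["hand_eye"])
    return K@(F@W)[:3]
def plane(P,uv,z):
    u,v=uv; A=np.array([P[0]-u*P[2],P[1]-v*P[2]])
    return np.append(np.linalg.solve(A[:,:2],-(A[:,2]*z+A[:,3])),z)
def tri(obs):  # [(P,uv),...]
    A=np.vstack([[P[0]-u*P[2],P[1]-v*P[2]] for P,(u,v) in obs]); A=np.array([a/np.linalg.norm(a[:3]) for a in A])
    x,r,_,_=np.linalg.lstsq(A[:,:3],-A[:,3],rcond=None); return x,np.abs(A[:,:3]@x+A[:,3]).max()
def proj(P,X):
    q=P@np.append(X,1); return q[:2]/q[2]
def shot(n,f):
    o=manip.get_obs(); im=imaging.camera(n); cv2.imwrite(f"pics/{f}.png",im); np.save(f"pics/{f}.npy",model(n,o)); return im
E
python3 - <<'E'
from h import *
o=manip.get_obs()
for n in("scene","side","wrist"): np.save(f"pics/{n}0.npy",model(n,o))
P=np.load("pics/wrist0.npy")
for c in [(157,12),(392,15),(383,140),(168,138)]: print(plane(P,c,.012))
for c in [(290,254),(298,380)]: print("cutter",plane(P,c,.01))
a=cv2.resize(cv2.imread("pics/scene0.png")[172:247,265:375],None,fx=4,fy=4,interpolation=2)
b=cv2.resize(cv2.imread("pics/side0.png")[172:247,280:390],None,fx=4,fy=4,interpolation=2)
cv2.imwrite("pics/c1.png",np.vstack([a,b]))
E
```

```text
[0.4818 0.1453 0.012 ]
[0.693  0.1429 0.012 ]
[0.6913 0.0313 0.012 ]
[0.4773 0.0333 0.012 ]
cutter [ 0.5956 -0.0946  0.01  ]
cutter [ 0.6017 -0.2693  0.01  ]
```

View pics/c1.png

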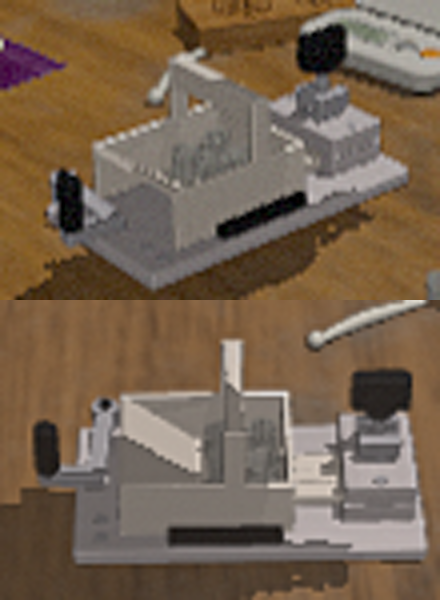

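Run:
```python
from h import *
S,D,W=[np.load(f"pics/{n}0.npy") for n in("scene","side","wrist")]
s=lambda u,v:(265+u/4,172+v/4); d=lambda u,v:(280+u/4,172+(v-300)/4)
print("grip mid",tri([(S,s(69,203)),(D,d(46,447))]))
print("knob mid",tri([(S,s(322,50)),(D,d(381,393))]), )
print("knob top w/ z",plane(W,(370,76),.101),plane(W,(125,71),.06),"hinge",plane(W,(168,2),.035))
print("bed corners side",[plane(D,d(*c),.012) for c in[(76,553),(424,553)]],"scene",[plane(S,s(*c),.012) for c in[(152,275),(410,170),(76,235)]])
print("handle",plane(W,(250,10),.094),plane(W,(253,131),.094))
# bowl rim (scene ellipse l/r , side)
print("bowl", [plane(S,c,.056) for c in[(349,295),(432,294)]],[plane(D,c,.056) for c in[(236,338),(318,336)]], [plane(D,c,.056) for c in[(278,304),(276,376)]])
print("cut", tri([(S,(376,245)),(D,(350.5,273)),(W,(290,254))]),tri([(S,(434,274)),(D,(359,337)),(W,(298,380))]))
print("plate D",[plane(D,c,.0085) for c in[(276,148),(280,160),(339,138),(342,152)]],"S",[plane(S,c,.0085) for c in[(200,190),(212,206),(250,178),(266,184)]])
```

```text
grip mid (array([0.4604, 0.0956, 0.0421]), np.float64(0.0006393320276253944))
knob mid (array([0.665 , 0.0877, 0.0862]), np.float64(0.00043578476867431326))
knob top w/ z [0.6629 0.0884 0.101 ] [0.4686 0.0936 0.06  ] hinge [0.501  0.1486 0.035 ]
bed corners side [array([0.4783, 0.0331, 0.012 ]), array([0.6887, 0.0255, 0.012 ])] scene [array([0.4756, 0.033 , 0.012 ]), array([0.6881, 0.0254, 0.012 ]), array([0.4699, 0.1032, 0.012 ])]
handle [0.5786 0.1317 0.094 ] [0.5762 0.0491 0.094 ]
bowl [array([ 0.3745, -0.2373,  0.056 ]), array([ 0.4925, -0.3367,  0.056 ])] [array([ 0.3642, -0.2839,  0.056 ]), array([ 0.5201, -0.2844,  0.056 ])] [array([ 0.4407, -0.2063,  0.056 ]), array([ 0.444 , -0.3654,  0.056 ])]
cut (array([ 0.5956, -0.0937,  0.0114]), np.float64(0.002249552924374218)) (array([ 0.6009, -0.2628,  0.0147]), np.float64(0.0020679877781848294))
plate D [array([0.405 , 0.4081, 0.0085]), array([0.4194, 0.3473, 0.0085]), array([0.5951, 0.4529, 0.0085]), array([0.6005, 0.3794, 0.0085])] S [array([0.4295, 0.4788, 0.0085]), array([0.4043, 0.3572, 0.0085]), array([0.5917, 0.4544, 0.0085]), array([0.6033, 0.381 , 0.0085])]
```

>>> {"api": "jog_arm", "payload": {"deltas": [{"offset": [0.03, -0.01, -0.005], "rotation": [0, 0, 0], "gripper": 1}, {"offset": [0.04, -0.01, -0.005], "rotation": [0, 0, 0], "gripper": 1}, {"offset": [0.04, -0.01, -0.005], "rotation": [0, 0, 0], "gripper": 1}, {"offset": [0.04, -0.01, -0.005], "rotation": [0, 0, 0], "gripper": 1}, {"offset": [0.04, -0.01, -0.005], "rotation": [0, 0, 0], "gripper": 1}, {"offset": [0.03, -0.01, -0.005], "rotation": [0, 0, 0], "gripper": 1}, {"offset": [0, 0, 0], "rotation": [0, 0, 0], "gripper": 1}, {"offset": [0, 0, 0], "rotation": [0, 0, 0], "gripper": 1}]}}

```text
clock: 0.95
position: [0.5647, 0.2205, 0.2721]
ee_rot: [0.707, 0.708, -0.0, 0.0]
ft_force: [0.1, -0.2, -0.2]
grip_width: 1.005
grasp_force: 0.0
```

Run:
```python
from h import *
shot("wrist","w1"); o=manip.get_obs(); print(o["clock"],o["position"],o["joint_pos"])
```

```text
1.0 [0.5652 0.2191 0.272 ] [-0.2957  0.285  -0.1867  1.4617  0.0536  1.4004 -0.4848]
```

View pics/w1.png

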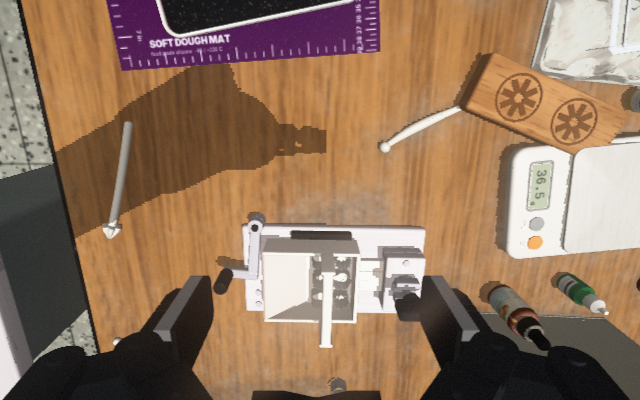

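Run:
```python
from h import *
W,V=np.load("pics/wrist0.npy"),np.load("pics/w1.npy")
print("hinge",plane(V,(256,224),.05),plane(V,(256,224),.035),tri([(W,(168,2)),(V,(256,224))]))
print("grip top",tri([(W,(121,71)),(V,(220,289))]))
print("corners",[plane(V,c,.012) for c in[(243,226),(425,227),(425,314),(248,310)]])
print("handle ends",tri([(W,(250,10)),(V,(328,273))]),tri([(W,(253,131)),(V,(326,347))]))
D=np.load("pics/side0.npy");S=np.load("pics/scene0.npy")
b=cv2.resize(cv2.imread("pics/side0.png")[120:180,260:360],None,fx=5,fy=5,interpolation=2)
a=cv2.resize(cv2.imread("pics/scene0.png")[165:225,185:285],None,fx=5,fy=5,interpolation=2)
cv2.imwrite("pics/c2.png",np.vstack([a,b]))
```

```text
hinge [0.5017 0.1651 0.05  ] [0.499  0.1594 0.035 ] (array([0.4954, 0.1525, 0.0175]), np.float64(0.0006226812182470454))
grip top (array([0.4617, 0.0929, 0.0576]), np.float64(0.0019882535165253734))
corners [array([0.4797, 0.1481, 0.012 ]), array([0.6922, 0.1469, 0.012 ]), array([0.7035, 0.0284, 0.012 ]), array([0.479 , 0.0344, 0.012 ])]
handle ends (array([0.5774, 0.1314, 0.0935]), np.float64(0.0011201326244709708)) (array([0.576 , 0.0492, 0.0984]), np.float64(0.0009482281322751307))
```

View pics/c2.png

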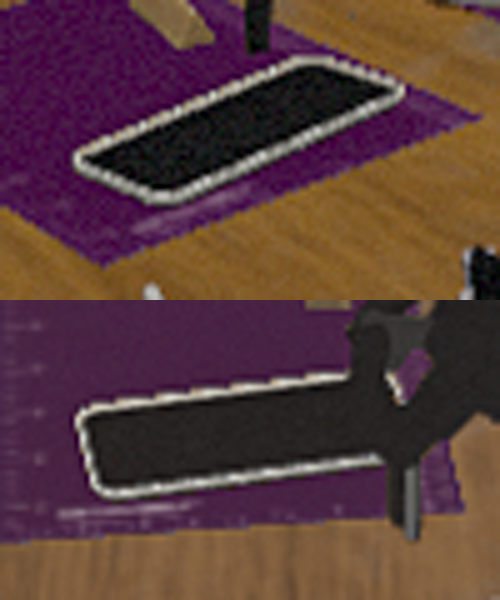

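Run:
```python
from h import *
D=np.load("pics/side0.npy");S=np.load("pics/scene0.npy");V=np.load("pics/w1.npy")
s=lambda u,v:(185+u/5,165+v/5); d=lambda u,v:(260+u/5,120+(v-300)/5)
c=[plane(S,s(*q),.0085)[:2] for q in[(74,157),(160,203),(408,92),(320,57)]]
c=np.array(c);print(c, c.mean(0)); e=(c[2]+c[3]-c[0]-c[1])/2; print(np.hypot(*e),np.arctan2(e[1],e[0]), np.hypot(*(c[0]+c[3]-c[1]-c[2])/2))
c=np.array([plane(D,d(*q),.0085)[:2] for q in[(78,412),(102,496),(380,461),(345,374)]]);print(c)
for a,b in((1,2),(0,3)): e=c[b]-c[a];print(np.arctan2(e[1],e[0]))
print("w1 plate bottom-left",plane(V,(172,36),.0085))
```

```text
[[0.4079 0.438 ]
 [0.4161 0.35  ]
 [0.6072 0.3835]
 [0.5964 0.4676]] [0.5069 0.4098]
0.19238383423865782 0.16485036015031057 0.08658940139245647
[[0.4025 0.4376]
 [0.4204 0.3512]
 [0.5828 0.3791]
 [0.5652 0.4717]]
0.17028073277571706
0.20665628680679168
w1 plate bottom-left [0.4206 0.3502 0.0085]
```

>>> {"api": "jog_arm", "payload": {"deltas": [{"offset": [0, 0, 0], "rotation": [0, 0, 8.3], "gripper": 0.55}, {"offset": [0, 0, 0], "rotation": [0, 0, 8.3], "gripper": 0.55}, {"offset": [0, 0, 0], "rotation": [0, 0, 8.3], "gripper": 0.55}, {"offset": [0, 0, 0], "rotation": [0, 0, 8.3], "gripper": 0.55}, {"offset": [0, 0, 0], "rotation": [0, 0, 8.3], "gripper": 0.55}, {"offset": [0, 0, 0], "rotation": [0, 0, 8.3], "gripper": 0.55}, {"offset": [0, 0, 0], "rotation": [0, 0, 8.3], "gripper": 0.55}, {"offset": [0, 0, 0], "rotation": [0, 0, 8.3], "gripper": 0.55}, {"offset": [0, 0, 0], "rotation": [0, 0, 8.3], "gripper": 0.55}, {"offset": [0, 0, 0], "rotation": [0, 0, 8.3], "gripper": 0.55}, {"offset": [0, 0, 0], "rotation": [0, 0, 8], "gripper": 0.55}, {"offset": [-0.026, 0.031, 0.03], "rotation": [0, 0, 0], "gripper": 0.55}, {"offset": [-0.026, 0.031, 0.03], "rotation": [0, 0, 0], "gripper": 0.55}, {"offset": [-0.026, 0.031, 0.03], "rotation": [0, 0, 0], "gripper": 0.55}, {"offset": [-0.026, 0.031, 0.03], "rotation": [0, 0, 0], "gripper": 0.55}, {"offset": [0, 0, 0.02], "rotation": [0, 0, 0], "gripper": 0.55}, {"offset": [0, 0, 0], "rotation": [0, 0, 0], "gripper": 0.55}, {"offset": [0, 0, 0], "rotation": [0, 0, 0], "gripper": 0.55}]}}

```text
clock: 2.8
position: [0.4604, 0.0984, 0.1339]
ee_rot: [1.0, -0.009, 0.0, -0.0]
ft_force: [0.7, 0.5, 0.2]
grip_width: 0.55
grasp_force: 0.0
```

>>> {"api": "jog_arm", "payload": {"newtons": 30, "deltas": [{"offset": [0.001, 0.004, 0.024], "rotation": [0, 0, 0], "gripper": 0.55}, {"offset": [0, 0, 0.024], "rotation": [0, 0, 0], "gripper": 0.55}, {"offset": [0, 0, 0.024], "rotation": [0, 0, 0], "gripper": 0.55}, {"offset": [0, 0, 0.02], "rotation": [0, 0, 0], "gripper": 0.55}, {"offset": [0, 0, 0], "rotation": [0, 0, 0], "gripper": 0.55}, {"offset": [0, 0, 0], "rotation": [0, 0, 0], "gripper": 0.05}, {"offset": [0, 0, 0], "rotation": [0, 0, 0], "gripper": 0.05}, {"offset": [0, 0, 0], "rotation": [0, 0, 0], "gripper": 0.05}, {"offset": [0, 0, 0], "rotation": [0, 0, 0], "gripper": 0.05}, {"offset": [0, 0, 0], "rotation": [0, 0, 0], "gripper": 0.05}]}}

```text
clock: 3.8
position: [0.4617, 0.0944, 0.0428]
ee_rot: [1.0, -0.009, 0.001, -0.0]
ft_force: [-1.9, -2.9, 5.7]
grip_width: 0.179
grasp_force: 29.2
```

```bash
cat >> h.py <<'E'
def deltas(o,pts):
    "successive tool-frame offsets for world points, tool orientation constant"
    M=R.from_quat(o["ee_rot"]).as_matrix(); p=np.vstack([o["position"],pts]); return np.diff(p,axis=0)@M
E
python3 - <<'E'
from h import *
o=manip.get_obs(); p=o["position"]; h=np.array([.4965,.1535,p[2]]); v=p-h
for n in (11,):
    pts=[h+R.from_rotvec([0,0,-np.radians(9*k)]).apply(v) for k in range(1,n+1)]
    print(deltas(o,pts).round(4).tolist(), pts[-1])
E
```

```text
[[-0.0089, -0.006, -0.0], [-0.0079, -0.0073, -0.0], [-0.0066, -0.0085, -0.0], [-0.0052, -0.0094, -0.0], [-0.0037, -0.0101, -0.0], [-0.0021, -0.0106, -0.0], [-0.0004, -0.0108, 0.0], [0.0013, -0.0107, 0.0], [0.003, -0.0104, 0.0], [0.0045, -0.0098, 0.0], [0.006, -0.0089, 0.0]] [0.4435 0.1971 0.0428]
```

>>> {"api": "jog_arm", "payload": {"deltas": [{"offset": [-0.0089, -0.006, 0], "rotation": [0, 0, 0], "gripper": 0.05}, {"offset": [-0.0079, -0.0073, 0], "rotation": [0, 0, 0], "gripper": 0.05}, {"offset": [-0.0066, -0.0085, 0], "rotation": [0, 0, 0], "gripper": 0.05}, {"offset": [-0.0052, -0.0094, 0], "rotation": [0, 0, 0], "gripper": 0.05}, {"offset": [-0.0037, -0.0101, 0], "rotation": [0, 0, 0], "gripper": 0.05}, {"offset": [-0.0021, -0.0106, 0], "rotation": [0, 0, 0], "gripper": 0.05}, {"offset": [-0.0004, -0.0108, 0], "rotation": [0, 0, 0], "gripper": 0.05}, {"offset": [0.0013, -0.0107, 0], "rotation": [0, 0, 0], "gripper": 0.05}, {"offset": [0.003, -0.0104, 0], "rotation": [0, 0, 0], "gripper": 0.05}, {"offset": [0.0045, -0.0098, 0], "rotation": [0, 0, 0], "gripper": 0.05}, {"offset": [0.006, -0.0089, 0], "rotation": [0, 0, 0], "gripper": 0.05}, {"offset": [0, 0, 0], "rotation": [0, 0, 0], "gripper": 0.05}, {"offset": [0, 0, 0], "rotation": [0, 0, 0], "gripper": 0.05}]}}

```text
clock: 5.1
position: [0.4418, 0.1952, 0.0414]
ee_rot: [1.0, -0.009, -0.002, 0.002]
ft_force: [-10.0, -13.7, 14.5]
grip_width: 0.174
grasp_force: 32.1
```

>>> {"api": "jog_arm", "payload": {"deltas": [{"offset": [0, 0, 0], "rotation": [0, 0, 0], "gripper": 0.6}, {"offset": [0, 0, 0], "rotation": [0, 0, 0], "gripper": 0.6}, {"offset": [0, 0, 0], "rotation": [0, 0, 0], "gripper": 0.6}, {"offset": [0, 0, -0.03], "rotation": [0, 0, 0], "gripper": 0.6}, {"offset": [0, 0, -0.03], "rotation": [0, 0, 0], "gripper": 0.6}, {"offset": [0, 0, -0.04], "rotation": [0, 0, 0], "gripper": 0.6}, {"offset": [0, 0, -0.03], "rotation": [0, 0, 0], "gripper": 0.6}, {"offset": [0.037, 0.0175, 0], "rotation": [0, 0, 0], "gripper": 0.6}, {"offset": [0.037, 0.0175, 0], "rotation": [0, 0, 0], "gripper": 0.6}, {"offset": [0.037, 0.0175, 0], "rotation": [0, 0, 0], "gripper": 0.6}, {"offset": [0.037, 0.0175, 0], "rotation": [0, 0, 0], "gripper": 0.6}, {"offset": [0.037, 0.0175, 0], "rotation": [0, 0, 0], "gripper": 0.6}, {"offset": [0.037, 0.0175, 0], "rotation": [0, 0, 0], "gripper": 0.6}, {"offset": [0, 0, 0], "rotation": [0, 0, 0], "gripper": 0.6}, {"offset": [0, 0, 0], "rotation": [0, 0, 0], "gripper": 0.6}]}}

```text
clock: 6.6
position: [0.6629, 0.0885, 0.1704]
ee_rot: [1.0, -0.009, -0.0, 0.0]
ft_force: [-0.6, 0.0, 0.3]
grip_width: 0.598
grasp_force: 0.0
```

Run:
```python
from h import *
S=shot("side","s2"); w=shot("wrist","w2"); o=manip.get_obs(); print(o["position"],o["ft_force"])
b=cv2.resize(S[150:240,265:425],(640,360),interpolation=2)
cv2.imwrite("pics/c3.png",np.vstack([b,cv2.resize(w[:,:],(384,240))[:, :].copy() if 0 else np.pad(cv2.resize(w,(384,240)),((0,0),(0,256),(0,0)))]))
```

```text
[0.662  0.0899 0.1712] [-0.369   0.648   0.1989]
```

View pics/c3.png

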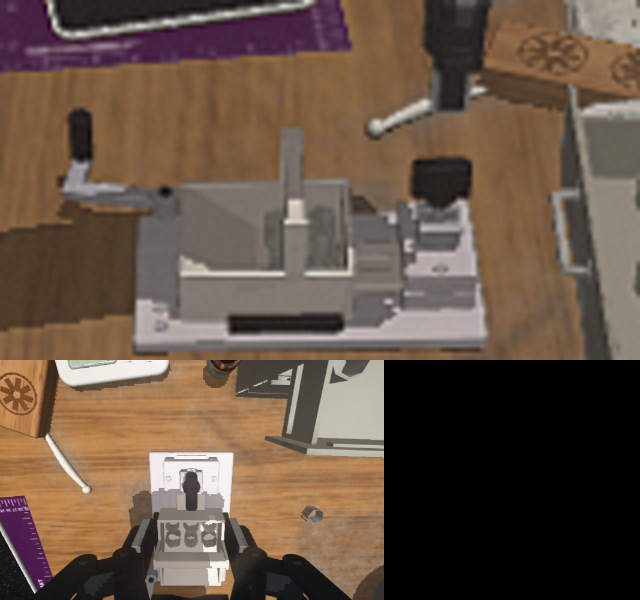

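>>> {"api": "jog_arm", "payload": {"newtons": 60, "deltas": [{"offset": [0.002, 0.001, 0.024], "rotation": [0, 0, 0], "gripper": 0.6}, {"offset": [0, 0, 0.024], "rotation": [0, 0, 0], "gripper": 0.6}, {"offset": [0, 0, 0.024], "rotation": [0, 0, 0], "gripper": 0.6}, {"offset": [0, 0, 0.016], "rotation": [0, 0, 0], "gripper": 0.6}, {"offset": [0, 0, 0], "rotation": [0, 0, 0], "gripper": 0.6}, {"offset": [0, 0, 0], "rotation": [0, 0, 0], "gripper": 0.05}, {"offset": [0, 0, 0], "rotation": [0, 0, 0], "gripper": 0.05}, {"offset": [0, 0, 0], "rotation": [0, 0, 0], "gripper": 0.05}, {"offset": [0, 0, 0], "rotation": [0, 0, 0], "gripper": 0.05}, {"offset": [0, 0, 0], "rotation": [0, 0, 0], "gripper": 0.05}, {"offset": [0, 0, 0], "rotation": [0, 0, 0], "gripper": 0.05}]}}

```text
clock: 7.8
position: [0.6655, 0.0877, 0.0852]
ee_rot: [1.0, -0.009, 0.001, -0.0]
ft_force: [-1.2, -1.0, 6.8]
grip_width: 0.165
grasp_force: 58.6
```

>>> {"api": "jog_arm", "payload": {"deltas": [{"offset": [0, 0, -0.007], "rotation": [0, 0, 0], "gripper": 0.05}, {"offset": [0, 0, -0.006], "rotation": [0, 0, 0], "gripper": 0.05}, {"offset": [0, 0, -0.004], "rotation": [0, 0, 0], "gripper": 0.05}, {"offset": [0, 0, 0], "rotation": [0, 0, 0], "gripper": 0.05}, {"offset": [0, 0, 0], "rotation": [0, 0, 0], "gripper": 0.05}]}}

```text
clock: 8.3
position: [0.6646, 0.0877, 0.1]
ee_rot: [1.0, -0.009, 0.0, -0.0]
ft_force: [6.4, 0.8, -10.1]
grip_width: 0.157
grasp_force: 58.7
```

>>> {"api": "jog_arm", "payload": {"deltas": [{"offset": [0, 0, -0.0015], "rotation": [0, 0, 0], "gripper": 0.05}, {"offset": [0, 0, 0], "rotation": [0, 0, -7], "gripper": 0.05}, {"offset": [0, 0, 0], "rotation": [0, 0, -7], "gripper": 0.05}, {"offset": [0, 0, 0], "rotation": [0, 0, -7], "gripper": 0.05}, {"offset": [0, 0, 0], "rotation": [0, 0, -7], "gripper": 0.05}, {"offset": [0, 0, 0], "rotation": [0, 0, -7], "gripper": 0.05}, {"offset": [0, 0, 0], "rotation": [0, 0, -7], "gripper": 0.05}, {"offset": [0, 0, 0], "rotation": [0, 0, -7], "gripper": 0.05}, {"offset": [0, 0, 0], "rotation": [0, 0, -7], "gripper": 0.05}, {"offset": [0, 0, 0], "rotation": [0, 0, -7], "gripper": 0.05}, {"offset": [0, 0, 0], "rotation": [0, 0, -5], "gripper": 0.05}, {"offset": [0, 0, 0], "rotation": [0, 0, 0], "gripper": 0.05}, {"offset": [0, 0, 0], "rotation": [0, 0, 0], "gripper": 0.05}]}}

```text
clock: 9.6
position: [0.6644, 0.0877, 0.1016]
ee_rot: [0.835, 0.551, -0.0, -0.0]
ft_force: [2.6, 0.4, -7.0]
grip_width: 0.122
grasp_force: 61.5
```

```bash
python3 -c "
from h import *
o=manip.get_obs();print(o['torque'],o['ft_force'],o['joint_pos'],R.from_quat(o['ee_rot']).as_matrix()[:,0])"
```

```text
[ 0.2525 -0.8328 -0.0264] [ 2.5525  0.4004 -7.0313] [-0.1025  0.535  -0.1328  1.4811  0.0745  1.1307 -0.6529] [0.3933 0.9194 0.    ]
```

>>> {"api": "jog_arm", "payload": {"deltas": [{"offset": [0, 0, 0.002], "rotation": [0, 0, 0], "gripper": 0.05}, {"offset": [0, 0, 0.002], "rotation": [0, 0, 0], "gripper": 0.05}, {"offset": [0, 0, 0], "rotation": [0, 0, 0], "gripper": 0.05}, {"offset": [0, 0, 0], "rotation": [0, 0, 0], "gripper": 0.05}, {"offset": [0, 0, 0], "rotation": [0, 0, 0], "gripper": 0.5}, {"offset": [0, 0, 0], "rotation": [0, 0, 0], "gripper": 0.5}, {"offset": [0, 0, 0], "rotation": [0, 0, 0], "gripper": 0.5}, {"offset": [0, 0, -0.03], "rotation": [0, 0, 0], "gripper": 0.5}, {"offset": [0, 0, -0.04], "rotation": [0, 0, 0], "gripper": 0.5}, {"offset": [0, 0, -0.04], "rotation": [0, 0, 0], "gripper": 0.6}, {"offset": [0, 0, 0], "rotation": [0, 0, 0], "gripper": 0.6}, {"offset": [0, 0, 0], "rotation": [0, 0, 0], "gripper": 0.6}]}}

```text
clock: 10.8
position: [0.6649, 0.0877, 0.2085]
ee_rot: [0.834, 0.552, 0.001, 0.0]
ft_force: [0.3, 0.8, -0.9]
grip_width: 0.597
grasp_force: 0.0
```

Run:
```python
from h import *
S=shot("side","s3"); w=shot("wrist","w3"); o=manip.get_obs(); print(o["position"],o["ft_force"])
b=cv2.resize(S[160:240,340:420],(320,320),interpolation=2)
cv2.imwrite("pics/c4.png",np.hstack([b,cv2.resize(w,(480,300))[:, :],][0:1]+[np.pad(cv2.resize(w,(480,300)),((0,20),(0,0),(0,0)))]))
```

```text
[0.6638 0.0876 0.2063] [-0.3557  0.3787 -0.2715]
```

View pics/c4.png

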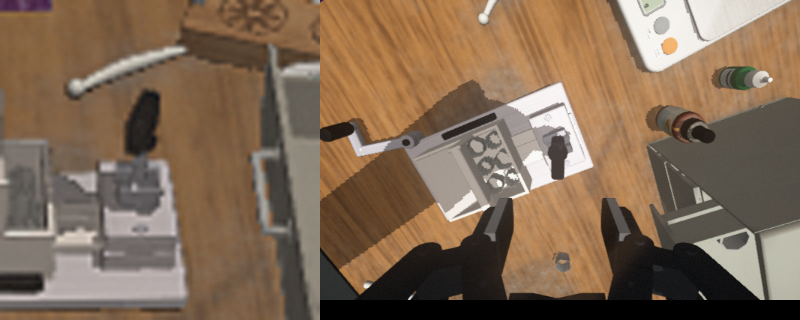

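>>> {"api": "jog_arm", "payload": {"deltas": [{"offset": [-0.0105, -0.0271, 0], "rotation": [0, 0, 0], "gripper": 0.6}, {"offset": [-0.0105, -0.0271, 0], "rotation": [0, 0, 0], "gripper": 0.6}, {"offset": [-0.0105, -0.0271, 0], "rotation": [0, 0, 0], "gripper": 0.6}, {"offset": [0, 0, 0], "rotation": [0, 0, -7.4], "gripper": 0.6}, {"offset": [0, 0, 0], "rotation": [0, 0, -7.4], "gripper": 0.6}, {"offset": [0, 0, 0], "rotation": [0, 0, -7.4], "gripper": 0.6}, {"offset": [0, 0, 0.03], "rotation": [0, 0, 0], "gripper": 0.6}, {"offset": [0, 0, 0.03], "rotation": [0, 0, 0], "gripper": 0.6}, {"offset": [0, 0, 0.03], "rotation": [0, 0, 0], "gripper": 0.6}, {"offset": [0, 0, 0], "rotation": [0, 0, 0], "gripper": 0.6}, {"offset": [0, 0, 0], "rotation": [0, 0, 0], "gripper": 0.6}]}}

```text
clock: 12.0
position: [0.5768, 0.0904, 0.1173]
ee_rot: [0.712, 0.702, -0.001, -0.001]
ft_force: [0.4, -0.2, 0.6]
grip_width: 0.599
grasp_force: 0.0
```

>>> {"api": "jog_arm", "payload": {"newtons": 80, "deltas": [{"offset": [0, 0, 0.021], "rotation": [0, 0, 0], "gripper": 0.6}, {"offset": [0, 0, 0.021], "rotation": [0, 0, 0], "gripper": 0.6}, {"offset": [0, 0, 0], "rotation": [0, 0, 0], "gripper": 0.6}, {"offset": [0, 0, 0], "rotation": [0, 0, 0], "gripper": 0.6}, {"offset": [0, 0, 0], "rotation": [0, 0, 0], "gripper": 0.02}, {"offset": [0, 0, 0], "rotation": [0, 0, 0], "gripper": 0.02}, {"offset": [0, 0, 0], "rotation": [0, 0, 0], "gripper": 0.02}, {"offset": [0, 0, 0], "rotation": [0, 0, 0], "gripper": 0.02}, {"offset": [0, 0, 0], "rotation": [0, 0, 0], "gripper": 0.02}, {"offset": [0, 0, 0], "rotation": [0, 0, 0], "gripper": 0.02}, {"offset": [0, 0, 0], "rotation": [0, 0, 0], "gripper": 0.02}]}}

```text
clock: 13.1
position: [0.578, 0.0906, 0.0769]
ee_rot: [0.712, 0.702, 0.001, 0.0]
ft_force: [-1.7, -1.7, 6.0]
grip_width: 0.101
grasp_force: 79.0
```

```bash
python3 -c "
from h import *
o=manip.get_obs();print(o['torque'],o['ft_force'],o['joint_pos'],o['position'],o['ee_rot'])"
```

```text
[-0.0732  0.3147 -0.0108] [-1.7474 -1.6524  6.0437] [-0.0707  0.3987 -0.1972  1.7421  0.0903  1.0079 -0.315 ] [0.578  0.0906 0.0769] [0.7121 0.7021 0.0007 0.0005]
```

>>> {"api": "jog_arm", "payload": {"deltas": [{"offset": [0, 0, -0.0015], "rotation": [0, 0, 0], "gripper": 0.02}, {"offset": [0, -0.011, 0], "rotation": [0, 0, 0], "gripper": 0.02}, {"offset": [0, -0.011, 0], "rotation": [0, 0, 0], "gripper": 0.02}, {"offset": [0, -0.012, 0], "rotation": [0, 0, 0], "gripper": 0.02}, {"offset": [0, -0.012, 0], "rotation": [0, 0, 0], "gripper": 0.02}, {"offset": [0, -0.012, 0], "rotation": [0, 0, 0], "gripper": 0.02}, {"offset": [0, -0.01, 0], "rotation": [0, 0, 0], "gripper": 0.02}, {"offset": [0, 0, 0], "rotation": [0, 0, 0], "gripper": 0.02}, {"offset": [0, 0, 0], "rotation": [0, 0, 0], "gripper": 0.02}, {"offset": [0, 0, 0], "rotation": [0, 0, 0], "gripper": 0.02}]}}

```text
clock: 14.1
position: [0.5098, 0.0913, 0.0773]
ee_rot: [0.712, 0.702, 0.0, 0.0]
ft_force: [-0.8, 0.6, -2.1]
grip_width: 0.1
grasp_force: 78.2
```

>>> {"api": "jog_arm", "payload": {"deltas": [{"offset": [0, 0, -0.015], "rotation": [0, 0, 0], "gripper": 0.02}, {"offset": [0, 0, -0.025], "rotation": [0, 0, 0], "gripper": 0.02}, {"offset": [0, 0, -0.03], "rotation": [0, 0, 0], "gripper": 0.02}, {"offset": [0, 0, -0.03], "rotation": [0, 0, 0], "gripper": 0.02}, {"offset": [0, 0, -0.03], "rotation": [0, 0, 0], "gripper": 0.02}, {"offset": [0, 0, -0.03], "rotation": [0, 0, 0], "gripper": 0.02}, {"offset": [0, 0, -0.02], "rotation": [0, 0, 0], "gripper": 0.02}, {"offset": [0, 0, 0], "rotation": [0, 0, 0], "gripper": 0.02}, {"offset": [0, 0, 0], "rotation": [0, 0, 0], "gripper": 0.02}]}}

```text
clock: 15.0
position: [0.5094, 0.0913, 0.2565]
ee_rot: [0.712, 0.702, -0.0, -0.0]
ft_force: [-0.3, -0.1, -3.4]
grip_width: 0.101
grasp_force: 78.4
```

Run:
```python
from h import *
o=manip.get_obs();print(o['torque'],o['ft_force'],o['joint_pos'],o['position'],o['ee_rot'])
a=shot("side","s4"); b=shot("scene","e4")
cv2.imwrite("pics/c5.png",np.hstack([cv2.resize(a[100:400,200:540],(400,353)),cv2.resize(b[130:400,220:526],(400,353))]))
```

```text
[-0.0231  0.0247  0.0445] [-0.292  -0.0543 -3.3703] [-0.0587  0.0995 -0.221   1.7115  0.0223  1.3332 -0.298 ] [0.5094 0.0913 0.2565] [ 0.7121  0.7021 -0.0001 -0.0001]
```

View pics/c5.png

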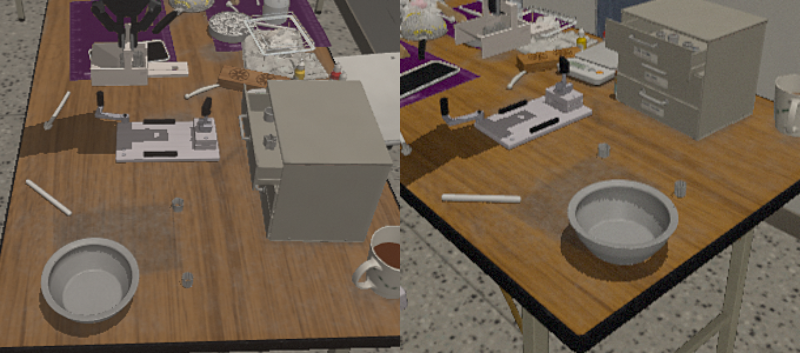

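```bash
cat > kin.py <<'E'
from h import *
from scipy.optimize import least_squares
import itertools
SM=[([-0.0226,0.3329,-0.0647,1.461,0.0216,1.3498,-0.0885],[0.6247,0,0.2415],[0.7071,0.7071,-0.0005,-0.0005]),
([-0.2957,0.285,-0.1867,1.4617,0.0536,1.4004,-0.4848],[0.5652,0.2191,0.272],[.707,.708,0,0]),
([-0.1025,0.535,-0.1328,1.4811,0.0745,1.1307,-0.6529],[0.6644,0.0877,0.1016],[0.835,0.551,0,0]),
([-0.0707,0.3987,-0.1972,1.7421,0.0903,1.0079,-0.315],[0.578,0.0906,0.0769],[0.7121,0.7021,0.0007,0.0005]),
([-0.0587,0.0995,-0.221,1.7115,0.0223,1.3332,-0.298],[0.5094,0.0913,0.2565],[0.7121,0.7021,-0.0001,-0.0001])]
def T(r=None,t=(0,0,0)):
    M=np.eye(4); M[:3,3]=t
    if r is not None: M[:3,:3]=r.as_matrix()
    return M
E_=R.from_euler
def fk(q,p,s):
    # p: d1,a1,L1,a2,L2,a3,L3,yaw offset
    M=T(E_('z',-q[0]),(0,0,p[0]))@T(E_('y',q[1]))
    M=M@T(E_('z',s[0]*q[2]),(p[1],0,p[2]))@T(E_('y',q[3]))
    M=M@T(E_('z',s[1]*q[4]),(p[3],0,p[4]))@T(E_('y',q[5]))
    return M@T(E_('z',s[2]*q[6]+p[7]),(p[5],0,p[6]))
def res(p,s):
    r=[]
    for q,x,o in SM:
        M=fk(q,p,s); r+=list((M[:3,3]-x)*5)+list((R.from_quat(o).inv()*R.from_matrix(M[:3,:3])).as_rotvec())
    return np.array(r)
def fit():
    best=None
    for s in itertools.product((-1,1),repeat=3):
        for y0 in(-1.57,1.57):
            f=least_squares(res,[.3,0,.35,0,.35,0,.3,y0],args=(s,))
            if best is None or f.cost<best[0]: best=(f.cost,s,f.x)
    return best
E
python3 - <<'E'
from kin import *
c,s,p=fit(); print(c,s,p); print(np.abs(res(p,s)).reshape(-1,6).max(0)/[5,5,5,1,1,1])
E
```

```text
0.04019909541763056 (-1, -1, -1) [-20.1789   0.1729   0.3908  -0.1636   0.3459   0.0648 -20.0148   1.5704]
[0.0238 0.0316 0.0286 0.0003 0.0008 0.0017]
```

```bash
python3 - <<'E'
s=open('kin.py').read()
s=s.replace("(p[1],0,p[2])","(p[1],p[8],p[2])").replace("(p[3],0,p[4])","(p[3],p[9],p[4])").replace("(p[5],0,p[6])","(p[5],p[10],p[6])")
s=s.replace("return np.array(r)","return np.array(r+list(.02*(np.array(p)[[0,1,3,5,6,8,9,10]]-[.3,0,0,0,.25,0,0,0])))").replace("0,.3,y0]","0,.3,y0,0,0,0]")
open('kin.py','w').write(s)
E
python3 - <<'E'
from kin import *
c,s,p=fit(); print(c,s,p); print(np.abs(res(p,s)[:-8]).reshape(-1,6).max(0)/[5,5,5,1,1,1])
E
```

```text
4.132272080286663e-06 (-1, -1, -1) [ 0.2395 -0.0001  0.4483 -0.0004  0.4901 -0.0001  0.3135  1.5704 -0.0225
 -0.0227 -0.0005]
[0.     0.0001 0.     0.0003 0.0008 0.0017]
```

>>> {"api": "jog_arm", "payload": {"deltas": [{"offset": [0, 0, 0], "rotation": [-7, 0, 0], "gripper": 0.02}, {"offset": [0, 0, 0], "rotation": [-7, 0, 0], "gripper": 0.02}, {"offset": [0, 0, 0], "rotation": [-6, 0, 0], "gripper": 0.02}, {"offset": [0, 0, 0], "rotation": [0, 0, 0], "gripper": 0.02}, {"offset": [0, 0, 0], "rotation": [0, 0, 0], "gripper": 0.02}, {"offset": [0, 0, 0], "rotation": [0, 0, 0], "gripper": 0.02}]}}

```text
clock: 15.7
position: [0.5099, 0.0913, 0.2571]
ee_rot: [0.702, 0.691, 0.121, 0.123]
ft_force: [0.7, -1.2, -1.2]
grip_width: 0.099
grasp_force: 78.6
```

```bash
cat >> kin.py <<'E'
import json
if __name__!="__main__":
    try: SM+=json.load(open('sm.json'))
    except Exception: pass
def add():
    o=manip.get_obs(); s=[list(map(float,o[k])) for k in("joint_pos","position","ee_rot")]
    SM.append(s)
    try: d=json.load(open('sm.json'))
    except Exception: d=[]
    json.dump(d+[s],open('sm.json','w'))
E
cat > plan.py <<'E'
from kin import *
LO=np.array([-2.6,-.5,-1.47,.16,-1.27,.06,-2.6]);HI=np.array([2.6,2.12,1.34,2.42,4.41,2.06,2.6])
add(); c,s,p=fit(); print(c,p,np.abs(res(p,s)[:-8]).reshape(-1,6).max(0)/[5,5,5,1,1,1])
q0=manip.get_obs()["joint_pos"]
def ik(pos,Rm,q):
    f=lambda q:np.r_[(fk(q,p,s)[:3,3]-pos)*5,(Rm.inv()*R.from_matrix(fk(q,p,s)[:3,:3])).as_rotvec(),.003*(q-q0)]
    return least_squares(f,np.clip(q,LO+.02,HI-.02),bounds=(LO,HI))
def tool(yaw,tilt): # carrier yaw, lip-down tilt; tool y=carrier x, tool x=carrier y, z=-carrier z
    C=R.from_euler('z',yaw)*R.from_euler('y',-tilt)
    return C*R.from_matrix(np.array([[0,1,0],[1,0,0],[0,0,-1]]).T)
if __name__=="__main__":
  bowl=np.array([.441,-.286,0])
  for yaw in np.radians([-30,-60,-90,-120,-150]):
    q=q0
    out=[]
    for tilt in np.radians(range(0,111,10)):
        C=R.from_euler('z',yaw)*R.from_euler('y',-tilt)
        lip=bowl+[0,0,.085]+C.apply([0,0,0])  # lip target above bowl
        h=lip+C.apply([.070,0,.032]); tcp=h+C.apply([0,0,-.008])
        f=ik(tcp,tool(yaw,tilt),q); e=f.fun; out.append((int(np.degrees(tilt)+.5),round(np.linalg.norm(e[:3])*200),round(np.degrees(np.linalg.norm(e[3:6]))))); q=f.x
    print(np.degrees(yaw),out,q)
E
sed -i 's/if __name__!="__main__"/if True/' kin.py; python3 plan.py
```

```text
4.360801179208834e-06 [ 0.2582 -0.      0.4484 -0.0002  0.4901 -0.0001  0.3321  1.5705 -0.0226
 -0.0225 -0.0006] [0.     0.0001 0.     0.0003 0.0008 0.0017]
-29.999999999999996 [(0, 0, 0), (10, 0, 0), (20, 0, 0), (30, 0, 0), (40, 0, 0), (50, 5, 2), (60, 20, 9), (70, 41, 17), (80, 53, 21), (90, 42, 17), (100, 26, 11), (110, 10, 5)] [ 1.8991  1.6287 -0.7193  2.42    4.41    1.5036 -2.1272]
-59.99999999999999 [(0, 0, 0), (10, 0, 0), (20, 0, 0), (30, 0, 0), (40, 0, 0), (50, 0, 0), (60, 0, 0), (70, 8, 4), (80, 12, 5), (90, 17, 5), (100, 30, 11), (110, 44, 19)] [ 0.611   0.8132 -0.7942  2.42    2.2015  2.06   -2.6   ]
-90.0 [(0, 0, 0), (10, 0, 0), (20, 0, 0), (30, 0, 0), (40, 0, 0), (50, 0, 0), (60, 0, 0), (70, 0, 0), (80, 0, 0), (90, 0, 0), (100, 0, 0), (110, 0, 0)] [-1.1623  1.4748  0.8995  2.0597  0.6672  1.1446 -2.6   ]
-119.99999999999999 [(0, 0, 0), (10, 0, 0), (20, 0, 0), (30, 0, 0), (40, 0, 0), (50, 0, 0), (60, 0, 0), (70, 0, 0), (80, 0, 0), (90, 0, 0), (100, 0, 0), (110, 0, 0)] [-0.6315  1.2783  0.6746  1.6153  0.7297  1.7517 -2.4274]
-150.0 [(0, 0, 0), (10, 0, 0), (20, 0, 0), (30, 0, 0), (40, 0, 0), (50, 0, 0), (60, 0, 0), (70, 0, 0), (80, 0, 0), (90, 0, 0), (100, 0, 0), (110, 0, 0)] [-0.4323  1.5664  0.9821  1.1773  0.3898  2.06   -2.0072]
```

```bash
cat > pour.py <<'E'
from plan import *
bowl=np.array([.441,-.286,0])
def tcp(yaw,t,bowl=bowl,ex=0):
    C=R.from_euler('z',yaw)*R.from_euler('y',-t)
    lip=bowl+R.from_euler('z',yaw).apply([.010,0,0])+[0,0,.072+.04*max(0,np.cos(t))+ex]
    return lip+C.apply([.070,0,.024])
if __name__=="__main__":
  for yaw in np.radians([-80,-90,-100,-110,-120,-135]):
    q=ik(tcp(yaw,0,ex=.08),tool(yaw,0),q0).x; print("yaw",np.degrees(yaw)); L=None
    for t in np.radians(range(0,111,5)):
        f=ik(tcp(yaw,t),tool(yaw,t),q); dq=np.abs(f.x-q).max(); q=f.x
        if round(np.degrees(t))%20==0 or dq>.25:
            M=T(E_('z',-q[0]),(0,0,p[0]))@T(E_('y',q[1])); el=(M@[0,0,p[2],1])[:3]
            print(round(np.degrees(t)),np.linalg.norm(f.fun[:6]).round(3),dq.round(2),q.round(2),"elbow",el.round(2),"wrist",(fk(q,p,s)@[0,0,-p[6],1])[:3].round(2))
E
python3 pour.py | tail -n +2
```

```text
-0.0224 -0.0007] [0.     0.0001 0.     0.0003 0.0008 0.0018]
yaw -80.0
0 0.0 0.16 [ 0.43  0.32  0.2   1.72 -0.07  1.11 -0.74] elbow [ 0.13 -0.06  0.68] wrist [ 0.45 -0.36  0.47]
20 0.0 0.13 [ 0.24  0.14  0.18  1.94  0.34  0.9  -1.16] elbow [ 0.06 -0.01  0.7 ] wrist [ 0.43 -0.24  0.47]
40 0.0 0.16 [ 0.14  0.06  0.05  2.13  0.88  0.89 -1.77] elbow [ 0.03 -0.    0.71] wrist [ 0.41 -0.12  0.42]
60 0.0 0.13 [-0.02  0.16 -0.03  2.26  1.3   1.11 -2.33] elbow [0.07 0.   0.7 ] wrist [ 0.4  -0.03  0.33]
75 0.0 0.94 [-1.01  0.57  0.91  2.34  1.22  0.95 -2.6 ] elbow [0.13 0.21 0.64] wrist [0.39 0.03 0.24]
80 0.0 0.31 [-1.18  0.87  1.06  2.34  1.04  0.78 -2.6 ] elbow [0.13 0.32 0.55] wrist [0.38 0.04 0.21]
85 0.0 1.14 [-1.41  1.62  1.29  2.33 -0.09  0.46 -1.77] elbow [0.07 0.44 0.23] wrist [0.38 0.05 0.18]
100 0.0 0.14 [-1.48  1.82  1.11  2.26  0.1   0.62 -2.17] elbow [0.04 0.43 0.15] wrist [0.38 0.06 0.08]
yaw -90.0
0 0.0 0.16 [ 0.42  0.3   0.23  1.74 -0.08  1.11 -0.9 ] elbow [ 0.12 -0.05  0.69] wrist [ 0.44 -0.37  0.47]
20 0.0 0.13 [ 0.22  0.15  0.2   1.92  0.36  0.96 -1.34] elbow [ 0.07 -0.01 
[... 2336 characters left out ...]
 -2.44] elbow [0.34 0.23 0.44] wrist [0.62 0.02 0.08]
yaw -135.0
0 0.0 0.17 [ 0.35  0.18  0.32  1.9  -0.06  1.08 -1.66] elbow [ 0.07 -0.03  0.7 ] wrist [ 0.38 -0.34  0.47]
20 0.0 0.08 [ 0.14  0.23  0.3   1.84  0.28  1.22 -2.03] elbow [ 0.1  -0.01  0.7 ] wrist [ 0.47 -0.25  0.47]
40 0.0 0.06 [-0.09  0.39  0.37  1.77  0.47  1.4  -2.25] elbow [0.17 0.01 0.67] wrist [ 0.56 -0.17  0.42]
60 0.0 0.07 [-0.3   0.64  0.51  1.67  0.53  1.56 -2.33] elbow [0.26 0.08 0.62] wrist [ 0.63 -0.1   0.33]
80 0.0 0.08 [-0.42  0.95  0.62  1.57  0.54  1.7  -2.34] elbow [0.33 0.15 0.52] wrist [ 0.67 -0.05  0.21]
100 0.0 0.07 [-0.47  1.24  0.68  1.45  0.59  1.85 -2.32] elbow [0.38 0.19 0.4 ] wrist [ 0.69 -0.04  0.08]
```

>>> {"api": "jog_arm", "payload": {"deltas": [{"offset": [0, 0, 0], "rotation": [7, 0, 0], "gripper": 0.02}, {"offset": [0, 0, 0], "rotation": [7, 0, 0], "gripper": 0.02}, {"offset": [0, 0, 0], "rotation": [6, 0, 0], "gripper": 0.02}, {"offset": [0, 0, 0], "rotation": [0, 0, 7.8], "gripper": 0.02}, {"offset": [0, 0, 0], "rotation": [0, 0, 7.8], "gripper": 0.02}, {"offset": [0, 0, 0], "rotation": [0, 0, 7.8], "gripper": 0.02}, {"offset": [0, 0, 0], "rotation": [0, 0, 7.8], "gripper": 0.02}, {"offset": [0, 0, 0], "rotation": [0, 0, 7.8], "gripper": 0.02}, {"offset": [0, 0, 0], "rotation": [0, 0, 7.8], "gripper": 0.02}, {"offset": [0, 0, 0], "rotation": [0, 0, 7.8], "gripper": 0.02}, {"offset": [0, 0, 0], "rotation": [0, 0, 7.8], "gripper": 0.02}, {"offset": [0, 0, 0], "rotation": [0, 0, 7.8], "gripper": 0.02}, {"offset": [0, 0, 0], "rotation": [0, 0, 7.8], "gripper": 0.02}, {"offset": [0, 0, 0], "rotation": [0, 0, 7.8], "gripper": 0.02}, {"offset": [0, 0, 0], "rotation": [0, 0, 7.8], "gripper": 0.02}, {"offset": [0, 0, 0], "rotation": [0, 0, 7.8], "gripper": 0.02}, {"offset": [0, 0, 0], "rotation": [0, 0, 7.8], "gripper": 0.02}, {"offset": [0, 0, 0], "rotation": [0, 0, 0], "gripper": 0.02}]}}

```text
clock: 17.5
position: [0.5102, 0.0913, 0.2569]
ee_rot: [0.985, -0.175, -0.001, 0.0]
ft_force: [0.8, 0.9, -3.8]
grip_width: 0.097
grasp_force: 78.7
```

>>> {"api": "jog_arm", "payload": {"deltas": [{"offset": [0.004, 0.02, 0], "rotation": [0, 0, 0], "gripper": 0.02}, {"offset": [0.005, 0.036, 0], "rotation": [0, 0, 0], "gripper": 0.02}, {"offset": [0.005, 0.036, 0], "rotation": [0, 0, 0], "gripper": 0.02}, {"offset": [0.005, 0.036, 0], "rotation": [0, 0, 0], "gripper": 0.02}, {"offset": [0.005, 0.036, 0], "rotation": [0, 0, 0], "gripper": 0.02}, {"offset": [0.005, 0.036, 0], "rotation": [0, 0, 0], "gripper": 0.02}, {"offset": [0.005, 0.036, 0], "rotation": [0, 0, 0], "gripper": 0.02}, {"offset": [0.005, 0.036, 0], "rotation": [0, 0, 0], "gripper": 0.02}, {"offset": [0.005, 0.036, 0], "rotation": [0, 0, 0], "gripper": 0.02}, {"offset": [0.005, 0.036, 0.004], "rotation": [0, 0, 0], "gripper": 0.02}, {"offset": [0.005, 0.036, 0.01], "rotation": [0, 0, 0], "gripper": 0.02}, {"offset": [0.005, 0.036, 0.01], "rotation": [0, 0, 0], "gripper": 0.02}, {"offset": [0.005, 0.036, 0.01], "rotation": [0, 0, 0], "gripper": 0.02}, {"offset": [0, 0.006, 0.007], "rotation": [0, 0, 0], "gripper": 0.02}, {"offset": [0, 0, 0], "rotation": [0, 0, 0], "gripper": 0.02}, {"offset": [0, 0, 0], "rotation": [0, 0, 0], "gripper": 0.02}]}}

```text
clock: 19.1
position: [0.4136, -0.3601, 0.2161]
ee_rot: [0.985, -0.172, -0.0, -0.0]
ft_force: [-0.3, 1.0, -2.7]
grip_width: 0.102
grasp_force: 78.7
```

Run:
```python
from h import *
o=manip.get_obs();print(o['torque'],o['ft_force'],o['joint_pos'],o['position'],o['ee_rot'])
a=shot("side","s5"); b=shot("scene","e5")
cv2.imwrite("pics/c6.png",np.hstack([cv2.resize(a[180:400,200:450],(400,352)),cv2.resize(b[180:400,270:520],(400,352))]))
```

```text
[ 0.0338  0.0255 -0.0008] [-0.3322  1.0435 -2.671 ] [ 0.3609  0.178   0.307   1.7183 -0.0568  1.2547 -1.2359] [ 0.4136 -0.3601  0.2161] [ 0.9851 -0.1722 -0.0002 -0.0004]
```

View pics/c6.png

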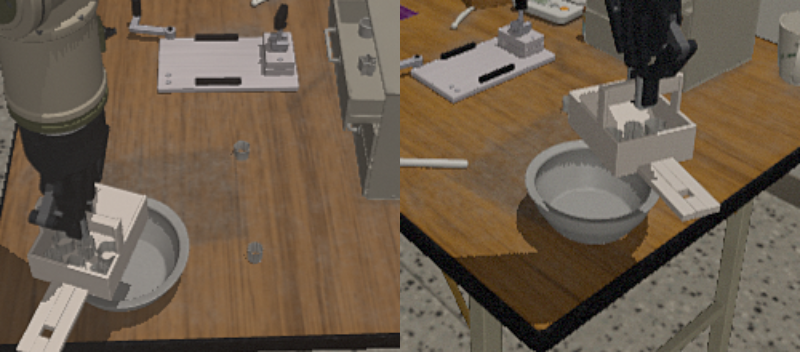

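```bash
cat > seq.py <<'E'
from pour import *
def seq(o,yaw,tl,exs):
    P=o["position"]; Q=R.from_quat(o["ee_rot"])
    for t,ex in zip(tl,exs):
        p2=tcp(yaw,np.radians(t),ex=ex); Q2=tool(yaw,np.radians(t))
        print((Q.inv().apply(p2-P)).round(4).tolist(),np.degrees((Q.inv()*Q2).as_rotvec()).round(1).tolist()); P,Q=p2,Q2
E
python3 - <<'E'
from seq import *
tl=list(np.arange(5,81,5)); seq(manip.get_obs(),np.radians(-110),tl,np.interp(tl,[0,50,80],[.08,.015,.015]))
E
```

```text
4.507622823230888e-06 [ 0.2582 -0.0001  0.4487 -0.      0.49   -0.      0.3323  1.5706 -0.0219
 -0.0234 -0.0004] [0.0001 0.0001 0.     0.0003 0.0008 0.0018]
[0.0002, -0.0009, 0.0013] [-5.0, -0.0, 0.2]
[-0.0, -0.003, 0.0009] [-5.0, 0.0, 0.0]
[0.0, -0.0036, 0.0011] [-5.0, -0.0, 0.0]
[-0.0, -0.0043, 0.0013] [-5.0, -0.0, -0.0]
[0.0, -0.005, 0.0014] [-5.0, 0.0, -0.0]
[0.0, -0.0058, 0.0013] [-5.0, 0.0, -0.0]
[-0.0, -0.0065, 0.0012] [-5.0, -0.0, 0.0]
[0.0, -0.0073, 0.0011] [-5.0, 0.0, 0.0]
[-0.0, -0.0081, 0.0008] [-5.0, 0.0, -0.0]
[0.0, -0.0088, 0.0004] [-5.0, 0.0, 0.0]
[0.0, -0.0045, -0.0042] [-5.0, -0.0, -0.0]
[-0.0, -0.0048, -0.0043] [-5.0, 0.0, 0.0]
[-0.0, -0.005, -0.0045] [-5.0, 0.0, -0.0]
[0.0, -0.0053, -0.0046] [-5.0, 0.0, -0.0]
[0.0, -0.0055, -0.0049] [-5.0, -0.0, 0.0]
[-0.0, -0.0056, -0.0051] [-5.0, 0.0, 0.0]
```

>>> {"api": "jog_arm", "payload": {"deltas": [{"offset": [0, -0.001, 0.001], "rotation": [-5, 0, 0], "gripper": 0.02}, {"offset": [0, -0.003, 0.001], "rotation": [-5, 0, 0], "gripper": 0.02}, {"offset": [0, -0.0036, 0.001], "rotation": [-5, 0, 0], "gripper": 0.02}, {"offset": [0, -0.0043, 0.0013], "rotation": [-5, 0, 0], "gripper": 0.02}, {"offset": [0, -0.005, 0.0014], "rotation": [-5, 0, 0], "gripper": 0.02}, {"offset": [0, -0.0058, 0.0013], "rotation": [-5, 0, 0], "gripper": 0.02}, {"offset": [0, -0.0065, 0.0012], "rotation": [-5, 0, 0], "gripper": 0.02}, {"offset": [0, -0.0073, 0.0011], "rotation": [-5, 0, 0], "gripper": 0.02}, {"offset": [0, -0.0081, 0.0008], "rotation": [-5, 0, 0], "gripper": 0.02}, {"offset": [0, -0.0088, 0.0004], "rotation": [-5, 0, 0], "gripper": 0.02}, {"offset": [0, 0, 0], "rotation": [0, 0, 0], "gripper": 0.02}, {"offset": [0, 0, 0], "rotation": [0, 0, 0], "gripper": 0.02}]}}

```text
clock: 20.4
position: [0.428, -0.3207, 0.1818]
ee_rot: [0.893, -0.157, -0.073, 0.415]
ft_force: [0.6, 0.3, -3.1]
grip_width: 0.101
grasp_force: 78.9
```

Run:
```python
from seq import *
o=manip.get_obs(); print(o["joint_pos"],o["position"]-tcp(np.radians(-110),np.radians(50),ex=.015),o["ft_force"])
tl=[55,60,65,70,75,80,84]; seq(o,np.radians(-110),tl,np.interp(tl,[0,50,80,84],[.08,.015,.015,.02]))
```

```text
4.549972904375312e-06 [ 0.2582 -0.0001  0.4486 -0.      0.49   -0.0001  0.3321  1.5706 -0.0218
 -0.0234 -0.0004] [0.0001 0.0001 0.     0.0003 0.0008 0.0018]
[-0.0773  0.2843  0.1671  1.9352  0.8184  1.3199 -2.2074] [-0.0005 -0.0003  0.    ] [ 0.64    0.2973 -3.0781]
[0.0004, -0.0048, -0.0045] [-5.1, -0.1, 0.1]
[-0.0, -0.0048, -0.0043] [-5.0, 0.0, 0.0]
[-0.0, -0.005, -0.0045] [-5.0, 0.0, -0.0]
[0.0, -0.0053, -0.0046] [-5.0, 0.0, -0.0]
[0.0, -0.0055, -0.0049] [-5.0, -0.0, 0.0]
[-0.0, -0.0056, -0.0051] [-5.0, 0.0, 0.0]
[0.0, 0.0004, -0.0052] [-4.0, -0.0, -0.0]
```

Tracking is accurate. Finish the tilt and hold.

>>> {"api": "jog_arm", "payload": {"deltas": [{"offset": [0, -0.0048, -0.0045], "rotation": [-5, 0, 0], "gripper": 0.02}, {"offset": [0, -0.0048, -0.0043], "rotation": [-5, 0, 0], "gripper": 0.02}, {"offset": [0, -0.005, -0.0045], "rotation": [-5, 0, 0], "gripper": 0.02}, {"offset": [0, -0.0053, -0.0046], "rotation": [-5, 0, 0], "gripper": 0.02}, {"offset": [0, -0.0055, -0.0049], "rotation": [-5, 0, 0], "gripper": 0.02}, {"offset": [0, -0.0056, -0.0051], "rotation": [-5, 0, 0], "gripper": 0.02}, {"offset": [0, 0, 0], "rotation": [0, 0, 0], "gripper": 0.02}, {"offset": [0, 0, 0], "rotation": [0, 0, 0], "gripper": 0.02}, {"offset": [0, 0, 0], "rotation": [0, 0, 0], "gripper": 0.02}, {"offset": [0, 0, 0], "rotation": [0, 0, 0], "gripper": 0.02}, {"offset": [0, 0, 0], "rotation": [0, 0, 0], "gripper": 0.02}, {"offset": [0, 0, 0], "rotation": [0, 0, 0], "gripper": 0.02}]}}

```text
clock: 21.6
position: [0.4403, -0.2855, 0.1673]
ee_rot: [0.755, -0.134, -0.111, 0.633]
ft_force: [0.4, 0.4, -1.1]
grip_width: 0.099
grasp_force: 79.1
```

Run:
```python
from h import *
o=manip.get_obs();print(o['torque'],o['ft_force'],o['joint_pos'],o['position'],o['ee_rot'])
a=shot("side","s6"); b=shot("scene","e6")
cv2.imwrite("pics/c7.png",np.hstack([cv2.resize(a[240:400,200:380],(400,355),interpolation=2),cv2.resize(b[200:360,310:490],(400,355),interpolation=2)]))
```

```text
[ 1.4282 -0.4895  0.0196] [ 0.4002  0.3553 -1.0766] [-0.2765  0.6345  0.1836  1.8967  1.0183  1.6145 -2.553 ] [ 0.4403 -0.2855  0.1673] [ 0.7547 -0.1336 -0.1114  0.6326]
```

View pics/c7.png

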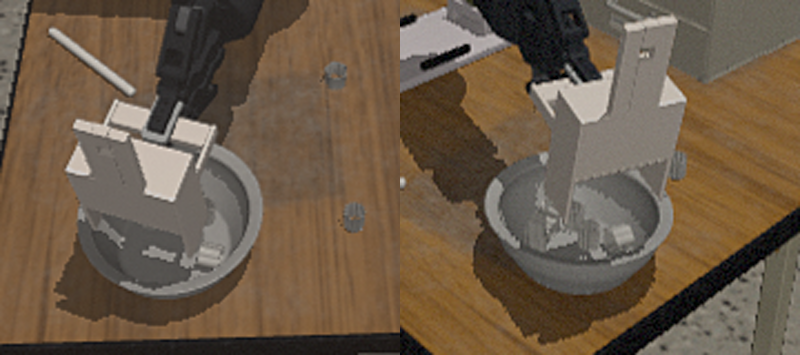

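>>> {"api": "jog_arm", "payload": {"deltas": [{"offset": [0, 0.012, 0], "rotation": [0, 0, 0], "gripper": 0.02}, {"offset": [0, -0.012, 0], "rotation": [0, 0, 0], "gripper": 0.02}, {"offset": [0, 0.012, 0], "rotation": [0, 0, 0], "gripper": 0.02}, {"offset": [0, -0.012, 0], "rotation": [0, 0, 0], "gripper": 0.02}, {"offset": [0, 0, 0], "rotation": [0, 0, 0], "gripper": 0.02}, {"offset": [0, 0, 0], "rotation": [0, 0, 0], "gripper": 0.02}]}}

```text
clock: 22.3
position: [0.4403, -0.2851, 0.1667]
ee_rot: [0.754, -0.133, -0.112, 0.633]
ft_force: [0.2, 0.1, -1.0]
grip_width: 0.098
grasp_force: 79.1
```

Run:
```python
from seq import *
o=manip.get_obs(); print(o["position"])
tl=list(range(74,-1,-6))+[0]; tl=[74,68,62,56,50,44,38,32,26,20,14,8,4,0]
seq(o,np.radians(-110),tl,np.interp(tl,[0,80],[.10,.015]))
```

```text
4.574792999747357e-06 [ 0.2582 -0.0001  0.4486 -0.      0.49   -0.0001  0.3321  1.5706 -0.0218
 -0.0235 -0.0004] [0.0001 0.0001 0.     0.0003 0.0008 0.0019]
[ 0.4403 -0.2851  0.1667]
[0.0009, 0.0126, 0.0047] [6.0, -0.0, 0.0]
[0.0, 0.0121, 0.0046] [6.0, 0.0, 0.0]
[-0.0, 0.0116, 0.0036] [6.0, 0.0, -0.0]
[0.0, 0.0109, 0.0028] [6.0, 0.0, -0.0]
[0.0, 0.0102, 0.002] [6.0, 0.0, 0.0]
[-0.0, 0.0094, 0.0014] [6.0, 0.0, -0.0]
[0.0, 0.0085, 0.0009] [6.0, 0.0, -0.0]
[0.0, 0.0075, 0.0005] [6.0, -0.0, 0.0]
[-0.0, 0.0066, 0.0003] [6.0, 0.0, 0.0]
[-0.0, 0.0056, 0.0002] [6.0, -0.0, -0.0]
[-0.0, 0.0047, 0.0003] [6.0, 0.0, -0.0]
[0.0, 0.0039, 0.0005] [6.0, 0.0, -0.0]
[-0.0, 0.0021, 0.0004] [4.0, -0.0, 0.0]
[-0.0, 0.0018, 0.0006] [4.0, 0.0, -0.0]
```

>>> {"api": "jog_arm", "payload": {"deltas": [{"offset": [0, 0.0126, 0.0047], "rotation": [6, 0, 0], "gripper": 0.02}, {"offset": [0, 0.0121, 0.0046], "rotation": [6, 0, 0], "gripper": 0.02}, {"offset": [0, 0.0116, 0.0036], "rotation": [6, 0, 0], "gripper": 0.02}, {"offset": [0, 0.0109, 0.0028], "rotation": [6, 0, 0], "gripper": 0.02}, {"offset": [0, 0.0102, 0.002], "rotation": [6, 0, 0], "gripper": 0.02}, {"offset": [0, 0.0094, 0.0014], "rotation": [6, 0, 0], "gripper": 0.02}, {"offset": [0, 0.0085, 0.0009], "rotation": [6, 0, 0], "gripper": 0.02}, {"offset": [0, 0.0075, 0.0005], "rotation": [6, 0, 0], "gripper": 0.02}, {"offset": [0, 0.0066, 0.0003], "rotation": [6, 0, 0], "gripper": 0.02}, {"offset": [0, 0.0056, 0.0002], "rotation": [6, 0, 0], "gripper": 0.02}, {"offset": [0, 0.0047, 0.0003], "rotation": [6, 0, 0], "gripper": 0.02}, {"offset": [0, 0.0039, 0.0005], "rotation": [6, 0, 0], "gripper": 0.02}, {"offset": [0, 0.0021, 0.0004], "rotation": [4, 0, 0], "gripper": 0.02}, {"offset": [0, 0.0018, 0.0006], "rotation": [4, 0, 0], "gripper": 0.02}, {"offset": [0, 0, -0.03], "rotation": [0, 0, 0], "gripper": 0.02}, {"offset": [0, 0, -0.03], "rotation": [0, 0, 0], "gripper": 0.02}, {"offset": [0, 0, 0], "rotation": [0, 0, 0], "gripper": 0.02}]}}

```text
clock: 24.0
position: [0.4131, -0.3622, 0.3002]
ee_rot: [0.985, -0.174, 0.002, 0.001]
ft_force: [0.3, 0.6, -1.0]
grip_width: 0.106
grasp_force: 79.1
```

Run:
```python
from h import *
o=manip.get_obs();print(o['ft_force'],o['joint_pos'],o['position'],o['ee_rot'])
a=shot("side","s7"); b=shot("scene","e7")
cv2.imwrite("pics/c8.png",np.hstack([cv2.resize(a[180:400,200:450],(400,352),interpolation=2),cv2.resize(b[160:380,290:540],(400,352),interpolation=2)]))
```

```text
[ 0.2949  0.6123 -1.0007] [ 0.3115  0.1308  0.3622  1.5956 -0.0469  1.419  -1.2429] [ 0.4131 -0.3622  0.3002] [ 0.9847 -0.174   0.0021  0.0011]
```

View pics/c8.png

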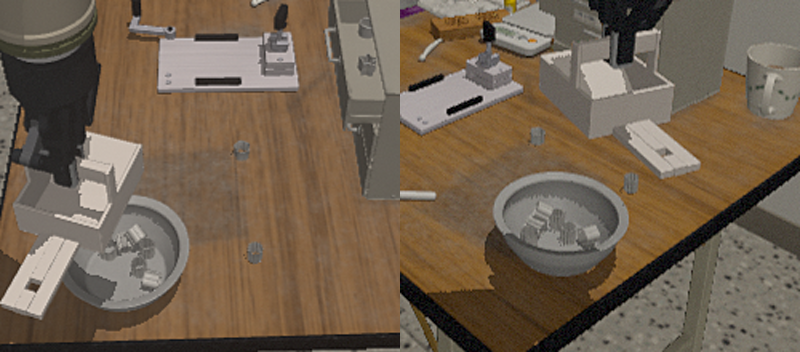

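>>> {"api": "jog_arm", "payload": {"deltas": [{"offset": [0, 0, 0], "rotation": [0, 0, -8], "gripper": 0.02}, {"offset": [0, 0, 0], "rotation": [0, 0, -8], "gripper": 0.02}, {"offset": [0, 0, 0], "rotation": [0, 0, -8], "gripper": 0.02}, {"offset": [0, 0, 0], "rotation": [0, 0, -8], "gripper": 0.02}, {"offset": [0, 0, 0], "rotation": [0, 0, -8], "gripper": 0.02}, {"offset": [0, 0, 0], "rotation": [0, 0, -8], "gripper": 0.02}, {"offset": [0, 0, 0], "rotation": [0, 0, -8], "gripper": 0.02}, {"offset": [0, 0, 0], "rotation": [0, 0, -8], "gripper": 0.02}, {"offset": [0, 0, 0], "rotation": [0, 0, -8], "gripper": 0.02}, {"offset": [0, 0, 0], "rotation": [0, 0, -8], "gripper": 0.02}, {"offset": [0, 0, 0], "rotation": [0, 0, -8], "gripper": 0.02}, {"offset": [0, 0, 0], "rotation": [0, 0, -8], "gripper": 0.02}, {"offset": [0, 0, 0], "rotation": [0, 0, -8], "gripper": 0.02}, {"offset": [0, 0, 0], "rotation": [0, 0, -8], "gripper": 0.02}, {"offset": [0, 0, 0], "rotation": [0, 0, -8], "gripper": 0.02}, {"offset": [0, 0, 0], "rotation": [0, 0, 0], "gripper": 0.02}]}}

```text
clock: 25.7
position: [0.4122, -0.3604, 0.2948]
ee_rot: [0.642, 0.767, -0.0, -0.001]
ft_force: [0.4, 0.2, -2.0]
grip_width: 0.099
grasp_force: 78.9
```

>>> {"api": "jog_arm", "payload": {"deltas": [{"offset": [0.02, 0.0052, 0], "rotation": [0, 0, 0], "gripper": 0.02}, {"offset": [0.039, 0.0106, 0], "rotation": [0, 0, 0], "gripper": 0.02}, {"offset": [0.039, 0.0106, 0], "rotation": [0, 0, 0], "gripper": 0.02}, {"offset": [0.039, 0.0106, 0], "rotation": [0, 0, 0], "gripper": 0.02}, {"offset": [0.039, 0.0106, 0], "rotation": [0, 0, 0], "gripper": 0.02}, {"offset": [0.039, 0.0106, 0], "rotation": [0, 0, 0], "gripper": 0.02}, {"offset": [0.039, 0.0106, 0], "rotation": [0, 0, 0], "gripper": 0.02}, {"offset": [0.039, 0.0106, 0], "rotation": [0, 0, 0], "gripper": 0.02}, {"offset": [0.039, 0.0106, 0], "rotation": [0, 0, 0], "gripper": 0.02}, {"offset": [0.039, 0.0106, 0], "rotation": [0, 0, 0], "gripper": 0.02}, {"offset": [0.039, 0.0106, 0], "rotation": [0, 0, 0], "gripper": 0.02}, {"offset": [0.039, 0.0106, 0], "rotation": [0, 0, 0], "gripper": 0.02}, {"offset": [0.039, 0.0106, 0], "rotation": [0, 0, 0], "gripper": 0.02}, {"offset": [0.039, 0.0106, 0], "rotation": [0, 0, 0], "gripper": 0.02}, {"offset": [0.039, 0.0106, 0], "rotation": [0, 0, 0], "gripper": 0.02}, {"offset": [0.039, 0.0106, 0], "rotation": [0, 0, 0], "gripper": 0.02}, {"offset": [0.039, 0.0106, 0], "rotation": [0, 0, 0], "gripper": 0.02}, {"offset": [0.039, 0.0106, 0], "rotation": [0, 0, 0], "gripper": 0.02}, {"offset": [0.039, 0.0106, 0], "rotation": [0, 0, 0], "gripper": 0.02}, {"offset": [0.022, 0.0056, 0], "rotation": [0, 0, 0], "gripper": 0.02}]}}

```text
clock: 27.7
position: [0.4808, 0.4097, 0.2946]
ee_rot: [0.644, 0.765, -0.001, -0.001]
ft_force: [-0.8, -1.6, -2.1]
grip_width: 0.1
grasp_force: 78.9
```

>>> {"api": "jog_arm", "payload": {"deltas": [{"offset": [0, 0, 0], "rotation": [0, 0, 0], "gripper": 0.02}, {"offset": [0, 0, 0], "rotation": [0, 0, 0], "gripper": 0.02}, {"offset": [0, 0, 0], "rotation": [0, 0, 0], "gripper": 0.02}]}}

```text
clock: 28.0
position: [0.4825, 0.4055, 0.2959]
ee_rot: [0.644, 0.765, -0.0, 0.0]
ft_force: [-0.5, -0.4, -0.9]
grip_width: 0.105
grasp_force: 78.9
```

Run:
```python
from h import *
o=manip.get_obs();print(o['ft_force'],o['position'],o['ee_rot'],o["clock"])
y=R.from_quat(o["ee_rot"]).as_matrix()[:,1];print(np.arctan2(y[1],y[0]))
d=np.array([.4883,.4068,.15])-o["position"]; print(R.from_quat(o["ee_rot"]).inv().apply(d))
shot("scene","e8");shot("side","s8")
```

```text
[-0.4872 -0.363  -0.919 ] [0.4825 0.4055 0.2959] [ 0.644   0.765  -0.0005  0.0004] 28.0
0.17141928547159163
[0.0005 0.0059 0.1459]
```

>>> {"api": "jog_arm", "payload": {"deltas": [{"offset": [0, 0.003, 0.03], "rotation": [0, 0, 0], "gripper": 0.02}, {"offset": [0, 0.003, 0.04], "rotation": [0, 0, 0], "gripper": 0.02}, {"offset": [0, 0, 0.04], "rotation": [0, 0, 0], "gripper": 0.02}, {"offset": [0, 0, 0.04], "rotation": [0, 0, 0], "gripper": 0.02}, {"offset": [0, 0, 0.03], "rotation": [0, 0, 0], "gripper": 0.02}, {"offset": [0, 0, 0.02], "rotation": [0, 0, 0], "gripper": 0.02}, {"offset": [0, 0, 0.012], "rotation": [0, 0, 0], "gripper": 0.02}, {"offset": [0, 0, 0], "rotation": [0, 0, 0], "gripper": 0.02}, {"offset": [0, 0, 0.004], "rotation": [0, 0, 0], "gripper": 0.02}, {"offset": [0, 0, 0.003], "rotation": [0, 0, 0], "gripper": 0.02}, {"offset": [0, 0, 0], "rotation": [0, 0, 0], "gripper": 0.02}, {"offset": [0, 0, 0], "rotation": [0, 0, 0], "gripper": 0.02}]}}

```text
clock: 29.3
position: [0.4883, 0.408, 0.0779]
ee_rot: [0.643, 0.766, 0.0, 0.0]
ft_force: [-0.7, -0.5, -1.7]
grip_width: 0.101
grasp_force: 78.8
```

>>> {"api": "jog_arm", "payload": {"deltas": [{"offset": [0, 0, 0.002], "rotation": [0, 0, 0], "gripper": 0.02}, {"offset": [0, 0, 0.0015], "rotation": [0, 0, 0], "gripper": 0.02}, {"offset": [0, 0, 0.001], "rotation": [0, 0, 0], "gripper": 0.02}, {"offset": [0, 0, 0], "rotation": [0, 0, 0], "gripper": 0.02}, {"offset": [0, 0, 0], "rotation": [0, 0, 0], "gripper": 0.02}]}}

```text
clock: 29.8
position: [0.4881, 0.4078, 0.0734]
ee_rot: [0.643, 0.766, 0.0, 0.0]
ft_force: [-2.2, -1.3, 5.8]
grip_width: 0.097
grasp_force: 79.8
```

>>> {"api": "jog_arm", "payload": {"deltas": [{"offset": [0, 0, -0.0005], "rotation": [0, 0, 0], "gripper": 0.2}, {"offset": [0, 0, 0], "rotation": [0, 0, 0], "gripper": 0.3}, {"offset": [0, 0, 0], "rotation": [0, 0, 0], "gripper": 0.5}, {"offset": [0, 0, 0], "rotation": [0, 0, 0], "gripper": 0.5}, {"offset": [0, 0, 0], "rotation": [0, 0, 0], "gripper": 0.5}, {"offset": [0, 0, -0.02], "rotation": [0, 0, 0], "gripper": 0.5}, {"offset": [0, 0, -0.04], "rotation": [0, 0, 0], "gripper": 0.5}, {"offset": [0, 0, -0.05], "rotation": [0, 0, 0], "gripper": 0.5}, {"offset": [0, 0, -0.05], "rotation": [0, 0, 0], "gripper": 0.5}, {"offset": [0, 0, -0.03], "rotation": [0, 0, 0], "gripper": 0.5}, {"offset": [0, 0, 0], "rotation": [0, 0, 0], "gripper": 0.5}]}}

```text
clock: 30.9
position: [0.4892, 0.4094, 0.2689]
ee_rot: [0.643, 0.766, 0.004, 0.001]
ft_force: [-0.9, -0.3, 0.3]
grip_width: 0.504
grasp_force: 0.0
```

>>> {"api": "jog_arm", "payload": {"deltas": [{"offset": [0, 0, 0], "rotation": [0, 0, 5], "gripper": 1}, {"offset": [0, 0, 0], "rotation": [0, 0, 4.9], "gripper": 1}, {"offset": [-0.025, 0.006, 0], "rotation": [0, 0, 0], "gripper": 1}, {"offset": [-0.04, 0.01, 0.004], "rotation": [0, 0, 0], "gripper": 1}, {"offset": [-0.04, 0.01, 0.004], "rotation": [0, 0, 0], "gripper": 1}, {"offset": [-0.04, 0.01, 0.004], "rotation": [0, 0, 0], "gripper": 1}, {"offset": [-0.04, 0.01, 0.004], "rotation": [0, 0, 0], "gripper": 1}, {"offset": [-0.04, 0.01, 0.004], "rotation": [0, 0, 0], "gripper": 1}, {"offset": [-0.04, 0.01, 0.004], "rotation": [0, 0, 0], "gripper": 1}, {"offset": [-0.04, 0.01, 0.004], "rotation": [0, 0, 0], "gripper": 1}, {"offset": [-0.04, 0.01, 0.004], "rotation": [0, 0, 0], "gripper": 1}, {"offset": [-0.04, 0.01, 0.004], "rotation": [0, 0, 0], "gripper": 1}, {"offset": [-0.04, 0.01, 0.004], "rotation": [0, 0, 0], "gripper": 1}, {"offset": [-0.034, 0.005, 0.004], "rotation": [0, 0, 0], "gripper": 1}, {"offset": [0, 0, 0], "rotation": [0, 0, 0], "gripper": 1}, {"offset": [0, 0, 0], "rotation": [0, 0, 0], "gripper": 1}]}}

```text
clock: 32.5
position: [0.5995, -0.0515, 0.2183]
ee_rot: [0.707, 0.707, -0.0, -0.001]
ft_force: [0.3, 0.4, 0.6]
grip_width: 1.002
grasp_force: 0.0
```

Run:
```python
from h import *
w=shot("wrist","w9"); o=manip.get_obs(); print(o["position"],o["ee_rot"],o["clock"])
a=shot("side","s9"); b=shot("scene","e9")
W=np.load("pics/w9.npy")
for X in([.5956,-.0937,.01],[.601,-.2628,.01]): print(proj(W,np.array(X)))
c=np.vstack([cv2.resize(w,(480,300)), cv2.resize(a[110:272,240:500],(480,300),interpolation=2)])
d=cv2.resize(b[150:350,200:480],(320,229)); e=cv2.resize(a[250:400,225:400],(320,274))
c=np.hstack([c,np.vstack([d,e,np.zeros((600-229-274,320,3),np.uint8)])])
cv2.imwrite("pics/c9.png",c)
```

```text
[ 0.5996 -0.0502  0.2187] [ 0.7063  0.7079 -0.0001 -0.0006] 32.55
[312.5208 216.6861]
[317.6868 355.2108]
```

View pics/c9.png

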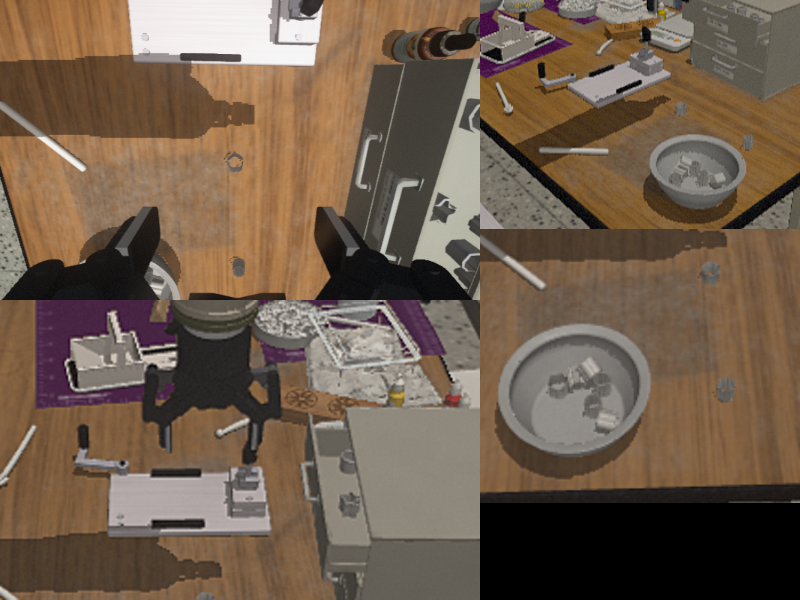

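>>> {"api": "jog_arm", "payload": {"newtons": 25, "deltas": [{"offset": [-0.022, -0.002, 0.03], "rotation": [0, 0, 0], "gripper": 0.55}, {"offset": [-0.021, -0.002, 0.04], "rotation": [0, 0, 0], "gripper": 0.55}, {"offset": [0, 0, 0.04], "rotation": [0, 0, 0], "gripper": 0.55}, {"offset": [0, 0, 0.04], "rotation": [0, 0, 0], "gripper": 0.55}, {"offset": [0, 0, 0.03], "rotation": [0, 0, 0], "gripper": 0.55}, {"offset": [0, 0, 0.015], "rotation": [0, 0, 0], "gripper": 0.55}, {"offset": [0, 0, 0.007], "rotation": [0, 0, 0], "gripper": 0.55}, {"offset": [0, 0, 0], "rotation": [0, 0, 0], "gripper": 0.55}, {"offset": [0, 0, 0], "rotation": [0, 0, 0], "gripper": 0.55}, {"offset": [0, 0, 0], "rotation": [0, 0, 0], "gripper": 0.1}, {"offset": [0, 0, 0], "rotation": [0, 0, 0], "gripper": 0.1}, {"offset": [0, 0, 0], "rotation": [0, 0, 0], "gripper": 0.1}, {"offset": [0, 0, 0], "rotation": [0, 0, 0], "gripper": 0.1}, {"offset": [0, 0, 0], "rotation": [0, 0, 0], "gripper": 0.1}]}}

```text
clock: 34.05
position: [0.5968, -0.0941, 0.0187]
ee_rot: [0.707, 0.708, 0.001, 0.001]
ft_force: [-1.5, 0.5, 4.5]
grip_width: 0.242
grasp_force: 24.3
```

>>> {"api": "jog_arm", "payload": {"deltas": [{"offset": [0, 0, -0.02], "rotation": [0, 0, 0], "gripper": 0.1}, {"offset": [0, 0, -0.04], "rotation": [0, 0, 0], "gripper": 0.1}, {"offset": [0, 0, -0.04], "rotation": [0, 0, 0], "gripper": 0.1}, {"offset": [0, 0, -0.03], "rotation": [0, 0, 0], "gripper": 0.1}, {"offset": [-0.032, -0.026, 0], "rotation": [0, 0, 0], "gripper": 0.1}, {"offset": [-0.032, -0.026, 0], "rotation": [0, 0, 0], "gripper": 0.1}, {"offset": [-0.032, -0.026, 0], "rotation": [0, 0, 0], "gripper": 0.1}, {"offset": [-0.032, -0.026, 0], "rotation": [0, 0, 0], "gripper": 0.1}, {"offset": [-0.032, -0.026, 0], "rotation": [0, 0, 0], "gripper": 0.1}, {"offset": [-0.032, -0.026, 0], "rotation": [0, 0, 0], "gripper": 0.1}, {"offset": [0, 0, 0.02], "rotation": [0, 0, 0], "gripper": 0.1}, {"offset": [0, 0, 0.03], "rotation": [0, 0, 0], "gripper": 0.1}, {"offset": [0, 0, 0.03], "rotation": [0, 0, 0], "gripper": 0.1}, {"offset": [0, 0, 0], "rotation": [0, 0, 0], "gripper": 0.1}, {"offset": [0, 0, 0], "rotation": [0, 0, 0], "gripper": 0.1}]}}

```text
clock: 35.55
position: [0.4405, -0.2863, 0.0681]
ee_rot: [0.706, 0.708, 0.0, -0.0]
ft_force: [0.7, -1.3, -0.1]
grip_width: 0.243
grasp_force: 24.7
```

>>> {"api": "jog_arm", "payload": {"deltas": [{"offset": [0, 0, 0], "rotation": [0, 0, 0], "gripper": 0.45}, {"offset": [0, 0, 0], "rotation": [0, 0, 0], "gripper": 0.45}, {"offset": [0, 0, 0], "rotation": [0, 0, 0], "gripper": 0.45}, {"offset": [0, 0, -0.03], "rotation": [0, 0, 0], "gripper": 0.45}, {"offset": [0, 0, -0.05], "rotation": [0, 0, 0], "gripper": 0.45}, {"offset": [0, 0, -0.02], "rotation": [0, 0, 0], "gripper": 0.55}, {"offset": [0.004, 0.032, 0], "rotation": [0, 0, 0], "gripper": 0.55}, {"offset": [0.004, 0.032, 0], "rotation": [0, 0, 0], "gripper": 0.55}, {"offset": [0.005, 0.032, 0], "rotation": [0, 0, 0], "gripper": 0.55}, {"offset": [0.005, 0.032, 0], "rotation": [0, 0, 0], "gripper": 0.55}, {"offset": [0.005, 0.032, 0], "rotation": [0, 0, 0], "gripper": 0.55}, {"offset": [0, 0, 0], "rotation": [0, 0, 0], "gripper": 0.55}, {"offset": [0, 0, 0], "rotation": [0, 0, 0], "gripper": 0.55}]}}

```text
clock: 36.85
position: [0.6005, -0.2626, 0.1673]
ee_rot: [0.706, 0.708, -0.0, -0.0]
ft_force: [0.3, -0.9, -0.6]
grip_width: 0.549
grasp_force: 0.0
```

Run:
```python
from h import *
o=manip.get_obs(); print(o["position"],o["ee_rot"])
a=shot("side","s10"); b=shot("scene","e10"); D=np.load("pics/side0.npy"); S=np.load("pics/scene0.npy")
# change since s9/e9 at cutter B and bowl
for im,P,ref in((a,D,"s9"),(b,S,"e9")):
    r=cv2.imread(f"pics/{ref}.png")
    for X in([.5956,-.0937,.01],[.6005,-.2635,.01],[.441,-.286,.03]):
        u,v=proj(P,np.array(X)).round().astype(int); k=8
        print(ref,(u,v),np.abs(im[v-k:v+k,u-k:u+k].astype(int)-r[v-k:v+k,u-k:u+k]).mean().round(1))
```

```text
[ 0.6005 -0.2626  0.1673] [ 0.7062  0.7081 -0.     -0.0001]
s9 (np.int64(351), np.int64(274)) 42.8
s9 (np.int64(359), np.int64(339)) 13.5
s9 (np.int64(277), np.int64(346)) 12.1
e9 (np.int64(375), np.int64(245)) 11.7
e9 (np.int64(435), np.int64(275)) 9.0
e9 (np.int64(392), np.int64(304)) 15.9
```

>>> {"api": "jog_arm", "payload": {"deltas": [{"offset": [-0.001, 0, 0.04], "rotation": [0, 0, 0], "gripper": 0.55}, {"offset": [0, 0, 0.04], "rotation": [0, 0, 0], "gripper": 0.55}, {"offset": [0, 0, 0.04], "rotation": [0, 0, 0], "gripper": 0.55}, {"offset": [0, 0, 0.02], "rotation": [0, 0, 0], "gripper": 0.55}, {"offset": [0, 0, 0.01], "rotation": [0, 0, 0], "gripper": 0.55}, {"offset": [0, 0, 0], "rotation": [0, 0, 0], "gripper": 0.55}, {"offset": [0, 0, 0], "rotation": [0, 0, 0], "gripper": 0.55}, {"offset": [0, 0, 0], "rotation": [0, 0, 0], "gripper": 0.1}, {"offset": [0, 0, 0], "rotation": [0, 0, 0], "gripper": 0.1}, {"offset": [0, 0, 0], "rotation": [0, 0, 0], "gripper": 0.1}, {"offset": [0, 0, 0], "rotation": [0, 0, 0], "gripper": 0.1}, {"offset": [0, 0, 0], "rotation": [0, 0, 0], "gripper": 0.1}]}}

```text
clock: 38.15
position: [0.6011, -0.2644, 0.0188]
ee_rot: [0.707, 0.708, 0.0, 0.001]
ft_force: [-1.4, 0.2, 6.5]
grip_width: 0.214
grasp_force: 24.9
```

>>> {"api": "jog_arm", "payload": {"deltas": [{"offset": [0, 0, -0.02], "rotation": [0, 0, 0], "gripper": 0.1}, {"offset": [0, 0, -0.04], "rotation": [0, 0, 0], "gripper": 0.1}, {"offset": [0, 0, -0.04], "rotation": [0, 0, 0], "gripper": 0.1}, {"offset": [0, 0, -0.03], "rotation": [0, 0, 0], "gripper": 0.1}, {"offset": [0, 0, 0], "rotation": [0, 0, 0], "gripper": 0.1}]}}

```text
clock: 38.65
position: [0.6027, -0.2649, 0.1531]
ee_rot: [0.707, 0.708, 0.002, 0.004]
ft_force: [0.7, -0.1, 0.3]
grip_width: 0.215
grasp_force: 24.6
```

Run:
```python
from h import *
a=shot("side","s11"); b=shot("scene","e11")
print(manip.get_obs()["grip_width"])
for im,ref,(x0,y0,x1,y1) in((a,"s9",(228,296,326,385)),(b,"e9",(342,262,438,336)),(a,"s9",(272,135,350,175)),(b,"e9",(200,150,270,210))):
    r=cv2.imread(f"pics/{ref}.png")[y0:y1,x0:x1]; m=cv2.matchTemplate(im,r,cv2.TM_CCOEFF_NORMED); _,v,_,l=cv2.minMaxLoc(m); print(ref,l,(x0,y0),round(v,3))
```

```text
0.21152951632961034
s9 (228, 296) (228, 296) 0.744
e9 (342, 262) (342, 262) 0.78
s9 (272, 135) (272, 135) 0.614
e9 (200, 150) (200, 150) 0.993
```

Bowl has not moved.

>>> {"api": "jog_arm", "payload": {"deltas": [{"offset": [-0.004, -0.032, 0], "rotation": [0, 0, 0], "gripper": 0.1}, {"offset": [-0.004, -0.032, 0], "rotation": [0, 0, 0], "gripper": 0.1}, {"offset": [-0.004, -0.032, 0], "rotation": [0, 0, 0], "gripper": 0.1}, {"offset": [-0.004, -0.032, 0], "rotation": [0, 0, 0], "gripper": 0.1}, {"offset": [-0.004, -0.032, 0], "rotation": [0, 0, 0], "gripper": 0.1}, {"offset": [0, 0, 0.03], "rotation": [0, 0, 0], "gripper": 0.1}, {"offset": [0, 0, 0.03], "rotation": [0, 0, 0], "gripper": 0.1}, {"offset": [0, 0, 0.02], "rotation": [0, 0, 0], "gripper": 0.1}, {"offset": [0, 0, 0], "rotation": [0, 0, 0], "gripper": 0.1}, {"offset": [0, 0, 0], "rotation": [0, 0, 0], "gripper": 0.1}, {"offset": [0, 0, 0], "rotation": [0, 0, 0], "gripper": 0.45}, {"offset": [0, 0, 0], "rotation": [0, 0, 0], "gripper": 0.45}, {"offset": [0, 0, 0], "rotation": [0, 0, 0], "gripper": 0.45}, {"offset": [0, 0, -0.03], "rotation": [0, 0, 0], "gripper": 0.45}, {"offset": [0, 0, -0.05], "rotation": [0, 0, 0], "gripper": 0.45}, {"offset": [0.02, 0, -0.05], "rotation": [0, 0, 0], "gripper": 0.45}, {"offset": [0.04, 0, -0.03], "rotation": [0, 0, 0], "gripper": 0.45}, {"offset": [0.04, 0, 0], "rotation": [0, 0, 0], "gripper": 0.45}, {"offset": [0.04, 0, 0], "rotation": [0, 0, 0], "gripper": 0.45}, {"offset": [0, 0, 0], "rotation": [0, 0, 0], "gripper": 0.45}]}}

```text
clock: 40.75
position: [0.4407, -0.1406, 0.2248]
ee_rot: [0.704, 0.71, 0.001, 0.001]
ft_force: [-0.1, -0.6, 0.2]
grip_width: 0.448
grasp_force: 0.0
```

Run:
```python
from h import *
a=shot("side","s12"); b=shot("scene","e12"); w=shot("wrist","w12")
f=lambda i:cv2.resize(i,(400,300),interpolation=2)
cv2.imwrite("pics/c10.png",np.vstack([np.hstack([f(a[250:400,225:425]),f(b[240:342,322:458])]),np.hstack([f(a[110:245,250:430]),f(b[140:245,195:335])])]))
print(manip.get_obs()["clock"],manip.get_obs()["position"])
```

```text
40.9 [ 0.44   -0.1464  0.2241]
```

View pics/c10.png

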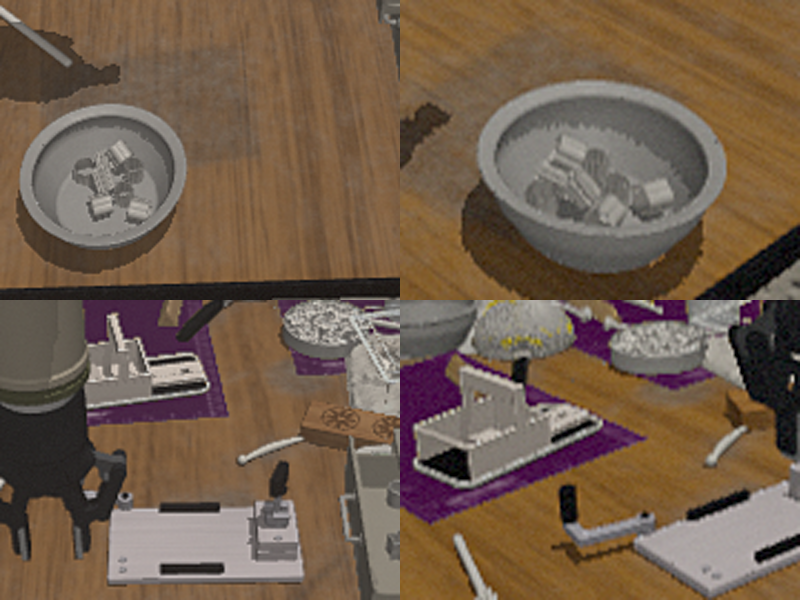

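```bash
python3 -c "
from workcell import workorder
print(workorder.hand_in())"
```

```text
the job is handed in; nothing more can be done
None
```

I handed the job in at about 41 s on the robot's clock, with no verdict returned. The last pictures show all cutters in the upright bowl, the empty carrier upright and in line on the plate, the lever open and the plunger latched up.

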